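Clear the casting well and hold the flask sealed on its sprung seat

ROBOT

A 6-joint arm with a two-finger parallel gripper is mounted at the origin on a cart in front of the work surface, level with it; the furniture and walls round the work are solid. World frame = base frame: x ahead of the robot, y to its left, z up, the work surface at z = 0. Lengths are in m, angles in rad, forces in N, time in s.
With the tool pointing down it reaches from about 0.35 to 0.85 m from the base axis. Payload 8.1 kg.
Tool frame: the origin (TCP) lies where the fingers leave the gripper's body, on its centre line; the fingertips stand 84 mm ahead of it and the grasp point (between the pads) lies 65 mm ahead of it (env.grip_point_offset is the distance from the TCP to the grasp point, in m); x points along the fingers, z is the direction in which the jaws open and shut, and the axes are right-handed (so a half turn about x gives the same grasp; the last joint's range is limited). The gripper opens to 93 mm and grips with 3 to 60 N. Pads are 15 mm wide; open, the fingers measure 128 mm over their backs; the gripper's body (75 mm by 188 mm) begins 65 mm behind the grasp point.
Start: joints at [1.067, 0.13, 1.488, -0, 1.523, -0.085], TCP at [0.244, 0.548, 0.303] pointing down, gripper open.
Joint ranges: [-2.96, 2.96], [-0.89, 2.26], [0.02, 2.5], [-1.34, 4.48], [0, 2.73], [-2.66, 2.66]. Speed limits (rad/s): [2.39, 2.39, 2.79, 3.14, 3.14, 3.14].

INTERFACE

Orientations are given as a unit quaternion [w, x, y, z].
In Python, from bench import monitor, cams, workorder, env gives the robot as it stands. The module is installed in compiled form; this text tells all that it offers.
- The arm moves only by the tool arm_command, never from a script. Its argument "plan" is a list of rows, each an object of numbers: "ax", "ay", "az": the turn, a rotation vector about the world's x, y, z as a fraction of full scale; "dx", "dy", "dz": the shift along the world's x, y, z as a fraction of full scale; "hand": the closure in counts, from 0 (fully open) to 255 (shut). A call has 1 to 20 rows; each row shifts and turns the pose as measured when the row begins; what a row does not reach is not made up. Full scale, the value 1, is 0.03 m for a shift and 0.12 rad for a turn. A row lasts 1/8 s, in which the tool goes at most 62.5 mm and 10.7 degrees, less where a joint would pass 70% of its speed; a pose out of reach is approached as far as the arm can. A call with a number of a shift or a turn outside -1 to 1 is refused whole. A call with a gripper value outside its range is refused whole. The fingers move at their own pace and stop on an object; the grip force is fixed at half the most. Time passes only in rows, so rows that do not move let the fingers close. It gives the time, the measured TCP pose, the force and the opening at its end, in the units of the state.
- monitor.get_obs(): the state, without advancing time (a new reading comes with each control period).
- cams.camera(name): name is "scene" or "top" or "wrist"; returns the picture (384x512x3 uint8, red, green, blue); there is no depth.
- cams.camera_model(name): a dict with "fx", "fy", "cx", "cy" (pixels), "T" (4x4, takes a point from camera to world coordinates). Camera axes: x right, y up, looking along -z (the intrinsics and any distortion apply to the point x, -y, -z); pixel columns grow to the right and rows downward; lengths in m; the calibration is good to about 2 mm. The wrist camera is an equidistant fisheye: a pixel r from the principal point sees the ray r / f radians off the axis. A picture is of the moment at which its call begins: read the wrist's pose just before it. camera_model takes no time and is no camera call; for the wrist camera it gives the pose at the moment of the call.
- workorder.job_done(): hands the job in, once; it reports no verdict.
The state is a dict: "clock": time; "qpos": joint angles; "dq": joint speeds; "effort": joint torques, N m; "tool_pos": TCP position; "ee_rot": TCP orientation; "force": force on the tool from outside, world axes, zero at the start; "wrist_torque": the same for the moment, N m; "opening": opening from 0.0 (shut) to 1.0 (fully open).
Only numpy, scipy, OpenCV 4.12 (cv2) and the standard library are available. Lean on these libraries where they do the work, as an engineer would, in place of code of your own. Each camera call takes 0.05 s, during which the arm holds its last target.

TASK

The well of the small vacuum caster is still closed by its blanking plate: push the ejector slide by its thumb tab all the way along, so that it shoves the plate out onto the side shelf, leave the plate there and let the slide spring back. Then stand the slim casting flask, funnel up, squarely in the sprung seat ring of the open well and press it down as far as it goes, so that it seals for the leak test. Finish while the gripper is still holding the flask pressed fully down, and leave the wide flask, the lidded pot and the brush jar where they stand.

Things in the scene. Friction and masses are not known exactly. Their poses are not given: they have to be found in the camera images.
- caster: bench vacuum-casting unit, fixed: grey housing, dark steel deck 58 mm above the bench, 120 mm deep (x) and from y = -85 to +115 mm. Origin on the bench under the well's axis, z up; the plate is ejected along its +y axis onto the deck beyond y = +38 mm (the side shelf, with a 7 mm stop lip at its end). Gauge at the corner x +50, y -74 mm, top 48 mm above the deck.
- well (a point): centre of the well's 61 mm mouth, at deck height. In it sits the sprung seat ring, 52 mm inside, its rim 1.5 mm and its floor 10.5 mm below the deck at rest. Guide rails with keeper lips, 11 mm high, run along the caster's y from -70 to +38 mm, 31 to 46 mm either side of the axis. Same axes as the caster.
- tab (a point): centre of the ejector slide's upright thumb tab (black cap), 25 mm above the deck, moving with the slide; at rest 62 mm from the well's axis on the -y side. Tab 22 mm (x) x 10 mm (y), top 39 mm above the deck. At its +y side the slide and then the plate, tops 6 mm above the deck; at its -y side a fixed block of the same height.
- slide (a joint): travel of the ejector slide along the caster's +y axis, m: 0 at rest, 0.072 at its stop, where the plate is wholly off the well. A spring pushes it back, 2 N at rest to 5 N at the stop.
- plate: square aluminium blanking plate, 70 x 70 x 6 mm, 0.12 kg, loose, lying over the well under the keeper lips; origin at the centre of its underside. Once ejected its centre lies about 69 mm along +y from the well on the side shelf.
- seat (a joint): how far the sprung seat ring is pressed down, m: 0 at rest, 0.012 at its stop. The spring takes 7 N to start and 14.4 N at the stop; the flask's own weight does not press it in.
- flask_mid (a point): centre (half-way up, on the axis) of the slim casting flask: steel tube filled with plaster, 48 mm across, 90 mm high, foot chamfered by 3 mm, about 0.4 kg, standing upright on the bench, a funnel-shaped hollow in its upper end; z up along its axis. It fits the seat ring with 2 mm to spare all round.
- wide_flask_mid (a point): centre of the wide casting flask, 64 mm across and 70 mm high, upright on the bench; too wide for the well, to be left alone
- lidded_pot: low glass pot with a white screw lid, 45 mm across, 25 mm high; bystander, origin under its centre
- flux_jar: small open glass jar with a brush in it, 40 mm across, 83 mm high with the brush; bystander, origin under its centre

How it is judged:
On the way, in this order (a step that is already met when the one before it is completed fails the run):
1. the ejector slide is pushed to its stop and the plate is out on the side shelf (value of joint slide above 0.067 m and y of plate in the frame of caster above 0.06 m), for 0.1 s.
2. with the slide sprung back, the slim flask stands in the seat ring (value of joint slide below 0.01 m and horizontal distance between flask_mid and well below 0.004 m and z of flask_mid in the frame of caster below 0.096 m), for 0.1 s.
At the end, for the whole second after the job is handed in: The gripper bears on the slim flask, upright (0.06 rad) and within 4 mm of the well's axis; the flask holds the seat ring at least 9.5 of its 12 mm down; the slide is back (under 10 mm) and the plate lies on the side shelf, over 60 mm from the well (value of joint seat above 0.0095 m and horizontal distance between flask_mid and well below 0.004 m and z of flask_mid in the frame of caster below 0.085 m and angle between flask_mid's own z axis and vertical below 0.06 rad and contact force between the fingers and flask above 3 N and contact force between flask and caster above 9 N and value of joint slide below 0.01 m and y of plate in the frame of caster above 0.06 m and z of plate in the frame of caster between 0.053 and 0.064 m); the arm keeps its last pose, push and grip.
It fails at once if the wide flask is moved over 30 mm (distance of wide_flask_mid from where it was at the start of the episode above 0.03 m).
It fails at once if the lidded pot or the brush jar is moved over 30 mm (distance of any of lidded_pot, flux_jar from where it was at the start of the episode above 0.03 m).
It fails at once if the slim flask is tipped over (angle between flask_mid's own z axis and vertical above 0.6 rad).
It also fails if it takes over 48 s, if anything falls off the work surface, if the arm or the gripper's body presses on something with over 40 N, if the wrist force passes 120 N, or if a joint passes its speed limit or range.

## Working session

There is one attempt and no reset: what is moved stays moved. The work goes in short steps, Python scripts to look and compute and a tool call to move; the robot and the scene stay as the last step left them, time stands still between calls to the robot, and variables do not carry over. Pictures are saved under pics/ and viewed, and the job is handed in when it is done.

Besides the shell and the picture viewer there is one more tool, called after "Emit:" as name([rows], argument=value, ...), one row to a line, values as JSON. arm_command: Moves the arm, as the interface text tells. Shift numbers are shares of 0.03 m and turn numbers shares of 0.12 rad, none past 1 either way. Its arguments: {"type":"object","properties":{"plan":{"type":"array"}},"required":["plan"]}

```bash
mkdir -p pics
python3 - <<'E'
from bench import monitor,cams,env
import cv2,numpy as np
np.set_printoptions(precision=4,suppress=True)
o=monitor.get_obs();print(o);print(env.grip_point_offset)
for n in ["scene","top","wrist"]:
    m=cams.camera_model(n);print(n,m)
    cv2.imwrite(f"pics/{n}0.png",cams.camera(n)[:,:,::-1])
E
```

```text
{'clock': 0.0, 'qpos': array([ 1.0666,  0.1311,  1.4893,  0.    ,  1.523 , -0.0854]), 'dq': array([-0.0002, -0.0003,  0.0027, -0.0005,  0.0002, -0.0003]), 'effort': array([  0.0012, -55.9841, -49.1763,   0.0767,   0.0353,  -0.0002]), 'tool_pos': array([0.2437, 0.5478, 0.3017]), 'ee_rot': array([ 0.5924, -0.3855,  0.5936,  0.3849]), 'force': array([ 0.1796,  0.1833, -0.0513]), 'wrist_torque': array([-0.0127,  0.0345, -0.0591]), 'opening': 1.002250855597414}
0.0653
scene {'fx': 414.98997482918065, 'fy': 414.98997482918065, 'cx': 259.69532623761194, 'cy': 190.2251726661627, 'T': array([[ 0.4499,  0.5619, -0.6942, -0.0455],
       [-0.8931,  0.2801, -0.3521, -0.0867],
       [-0.0034,  0.7784,  0.6278,  0.6272],
       [ 0.    ,  0.    ,  0.    ,  1.    ]])}
top {'fx': 457.8398121557395, 'fy': 457.8398121557395, 'cx': 249.89203703235918, 'cy': 192.17094409000097, 'T': array([[-0.0125,  0.991 , -0.1332,  0.4725],
       [-0.9999, -0.0127, -0.0009,  0.2499],
       [-0.0026,  0.1331,  0.9911,  0.9258],
       [ 0.    ,  0.    ,  0.    ,  1.    ]])}
wrist {'fx': 297.3186396354542, 'fy': 297.3186396354542, 'cx': 253.0904429982297, 'cy': 188.40469624613178, 'T': array([[ 0.4067, -0.8863, -0.2213,  0.1834],
       [ 0.9136,  0.3944,  0.0992,  0.5744],
       [-0.0006, -0.2425,  0.9701,  0.383 ],
       [ 0.    ,  0.    ,  0.    ,  1.    ]])}
```

View pics/scene0.png

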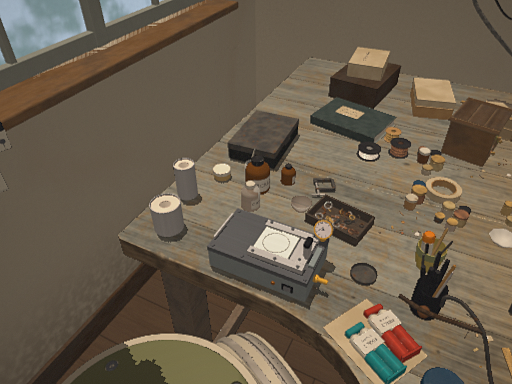

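View pics/top0.png

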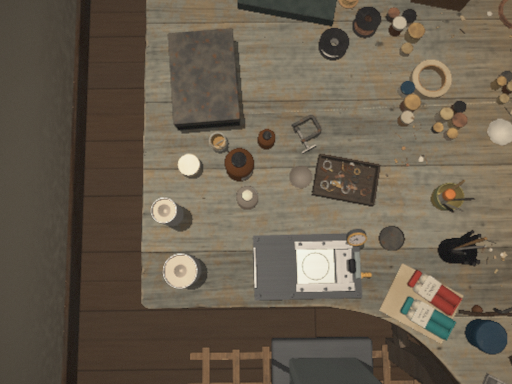

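View pics/wrist0.png

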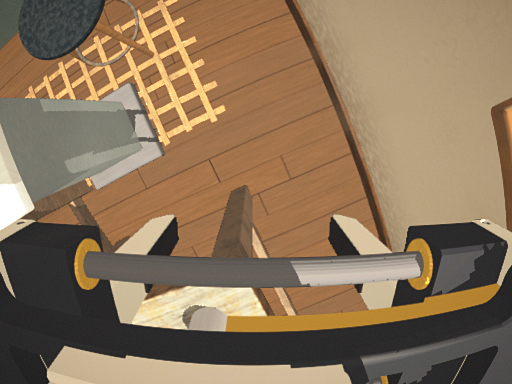

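The scene shows the caster at about (270,250). The slim flask is at about (185,178) and the wide flask at (167,215). In the top view they are at caster (308,266), slim flask (166,211), wide flask (182,271) and lidded pot (189,165). I'll zoom in next.

Run:
```python
import cv2
a=cv2.imread('pics/top0.png')[140:310,140:400];cv2.imwrite('pics/topz.png',cv2.resize(a,None,fx=3,fy=3,interpolation=cv2.INTER_CUBIC))
a=cv2.imread('pics/scene0.png')[140:310,140:350];cv2.imwrite('pics/scz.png',cv2.resize(a,None,fx=3.5,fy=3.5,interpolation=cv2.INTER_CUBIC))
```

```text
(no output)
```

View pics/topz.png

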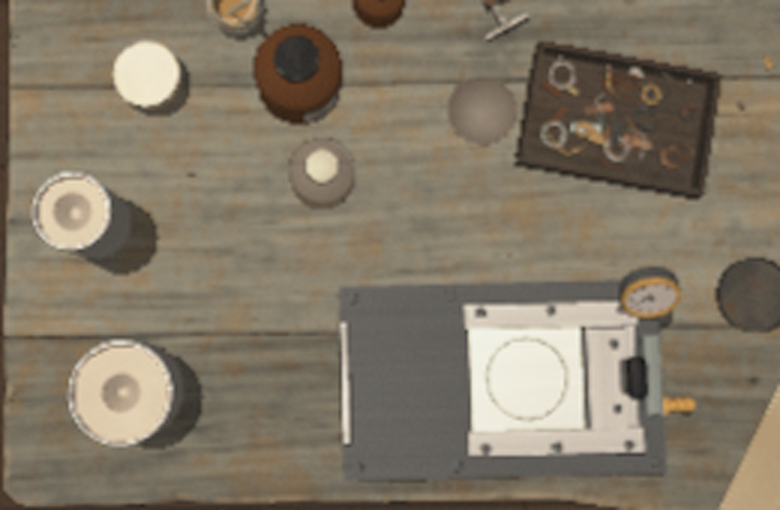

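View pics/scz.png

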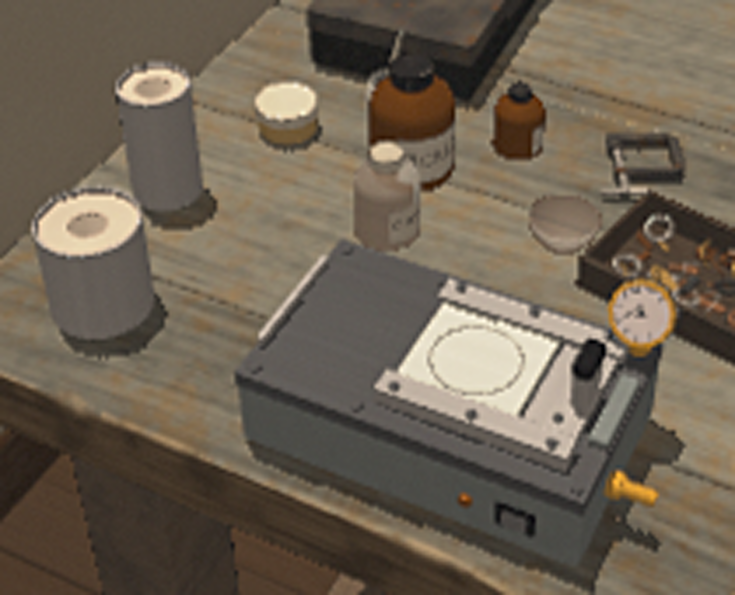

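```bash
cat > h.py <<'E'
import numpy as np,cv2
from bench import monitor,cams,env
np.set_printoptions(precision=4,suppress=True)
def ray(m,p):
    x=(p[0]-m['cx'])/m['fx'];y=(p[1]-m['cy'])/m['fy'];T=m['T']
    d=T[:3,:3]@np.array([x,-y,-1]);return T[:3,3],d/np.linalg.norm(d)
def fray(m,p):
    x=p[0]-m['cx'];y=p[1]-m['cy'];r=np.hypot(x,y);t=r/m['fx']
    T=m['T'];d=T[:3,:3]@np.array([np.sin(t)*x/r,-np.sin(t)*y/r,-np.cos(t)]);return T[:3,3],d
def tri(rs):
    A=0;b=0
    for o,d in rs:
        P=np.eye(3)-np.outer(d,d);A=A+P;b=b+P@o
    X=np.linalg.solve(A,b);return X,[np.linalg.norm((np.eye(3)-np.outer(d,d))@(X-o)) for o,d in rs]
def onz(r,z):
    o,d=r;return o+d*(z-o[2])/d[2]
def proj(m,X,fish=False):
    T=m['T'];c=T[:3,:3].T@(np.asarray(X)-T[:3,3]);x,y,z=c[0],-c[1],-c[2]
    if fish:
        t=np.arctan2(np.hypot(x,y),z);r=np.hypot(x,y);return np.array([m['cx']+m['fx']*t*x/r,m['cy']+m['fx']*t*y/r])
    return np.array([m['cx']+m['fx']*x/z,m['cy']+m['fy']*y/z])
E
python3 - <<'E'
from h import *
t=cams.camera_model('top');s=cams.camera_model('scene')
tp=lambda p:(140+(p[0]+.5)/3-.5,140+(p[1]+.5)/3-.5)
sp=lambda p:(140+(p[0]+.5)/3.5-.5,140+(p[1]+.5)/3.5-.5)
for n,a,b in [('slim',(72,211),(155,85)),('wide',(121,393),(90,222)),('plate',(527,379),(476,359)),('tab',(635,366),(592,352)),
 ('c1',(341,289),(343,243)),('c2',(344,480),(238,378)),('c3',(665,474),(580,500)),('pot',(148,75),(286,100))]:
    print(n,*tri([ray(t,tp(a)),ray(s,sp(b))]))
c=[onz(ray(t,tp(p)),.058)[:2] for p in [(341,289),(344,480),(665,474)]]
print(c,onz(ray(t,tp((527,379))),.064),onz(ray(s,sp((476,359))),.064))
print(onz(ray(t,tp((72,211))),.09),onz(ray(s,sp((155,85))),.09))
E
```

```text
slim [0.5542 0.408  0.0916] [np.float64(0.0009543114536777053), np.float64(0.0009543114536777118)]
wide [0.4438 0.3802 0.072 ] [np.float64(0.0010858704720719816), np.float64(0.0010858704720721258)]
plate [0.4485 0.1313 0.0681] [np.float64(0.0001234228151801746), np.float64(0.00012342281518016774)]
tab [0.456  0.0702 0.0944] [np.float64(2.369381871592611e-05), np.float64(2.369381871591169e-05)]
c1 [0.5057 0.2447 0.06  ] [np.float64(0.0005916297172752935), np.float64(0.0005916297172753022)]
c2 [0.3884 0.2441 0.0569] [np.float64(0.0009993773342469028), np.float64(0.0009993773342469325)]
c3 [0.3896 0.048  0.0637] [np.float64(5.697510261894843e-05), np.float64(5.697510261888089e-05)]
pot [0.6497 0.3712 0.03  ] [np.float64(3.208068917854253e-05), np.float64(3.208068917855948e-05)]
[array([0.5055, 0.2452]), array([0.3879, 0.245 ]), array([0.3891, 0.0466])] [0.4483 0.1308 0.064 ] [0.4521 0.1327 0.064 ]
[0.5538 0.4091 0.09  ] [0.5565 0.4087 0.09  ]
```

```bash
cat >> h.py <<'E'
from scipy.spatial.transform import Rotation as R
def st(yaw=0.006):
    o=monitor.get_obs();q=o['ee_rot'];r=R.from_quat([q[1],q[2],q[3],q[0]]);M=r.as_matrix()
    u=np.array([np.cos(yaw),np.sin(yaw),0])
    if M[0,2]<0:u=-u
    x=np.array([0,0,-1.]);G=np.stack([x,np.cross(u,x),u],1)
    rv=(R.from_matrix(G)*r.inv()).as_rotvec()
    print('t',o['clock'],'tcp',o['tool_pos'],'tip',o['tool_pos']+M[:,0]*.084,'grasp',o['tool_pos']+M[:,0]*.0653,'F',o['force'],'op',o['opening'],'q',o['qpos'])
    print('turn rows needed',rv/.12);return o,M
E
python3 - <<'E'
from h import *
o,M=st();print(M)
E
```

```text
t 0.15 tcp [0.2438 0.5479 0.3019] tip [0.2438 0.5478 0.2179] grasp [0.2438 0.5478 0.2366] F [-0.3069  0.4467 -0.3021] op 0.9948805419200706 q [ 1.0666  0.131   1.489   0.      1.523  -0.0854]
turn rows needed [ 0.0059 -0.0112 -9.5497]
[[-0.0007 -0.9136  0.4067]
 [-0.0013  0.4067  0.9136]
 [-1.      0.0001 -0.0014]]
```

Emit:
arm_command([
  {"dx":0.4,"dy":-1,"az":-0.56,"hand":255},
  {"dx":0.4,"dy":-1,"az":-0.56,"hand":255},
  {"dx":0.4,"dy":-1,"az":-0.56,"hand":255},
  {"dx":0.4,"dy":-1,"az":-0.56,"hand":255},
  {"dx":0.4,"dy":-1,"az":-0.56,"hand":255},
  {"dx":0.4,"dy":-1,"az":-0.56,"hand":255},
  {"dx":0.4,"dy":-1,"az":-0.56,"hand":255},
  {"dx":0.4,"dy":-1,"az":-0.56,"hand":255},
  {"dx":0.4,"dy":-1,"az":-0.56,"hand":255},
  {"dx":0.4,"dy":-1,"az":-0.56,"hand":255},
  {"dx":0.4,"dy":-1,"az":-0.56,"hand":255},
  {"dx":0.4,"dy":-1,"az":-0.56,"hand":255},
  {"dx":0.4,"dy":-1,"az":-0.56,"hand":255},
  {"dx":0.4,"dy":-1,"az":-0.56,"hand":255},
  {"dx":0.4,"dy":-1,"az":-0.56,"hand":255},
  {"dx":0.4,"dy":-1,"az":-0.56,"hand":255},
])

```text
invalid input
```

Run:
```python
from h import *
o,M=st();print(M)
cv2.imwrite("pics/wrist1.png",cams.camera('wrist')[:,:,::-1])
```

```text
t 0.15 tcp [0.2438 0.5479 0.3019] tip [0.2438 0.5478 0.2179] grasp [0.2438 0.5478 0.2366] F [-0.3069  0.4467 -0.3021] op 0.9948805419200706 q [ 1.0666  0.131   1.489   0.      1.523  -0.0854]
turn rows needed [ 0.0059 -0.0112 -9.5497]
[[-0.0007 -0.9136  0.4067]
 [-0.0013  0.4067  0.9136]
 [-1.      0.0001 -0.0014]]
```

View pics/wrist1.png

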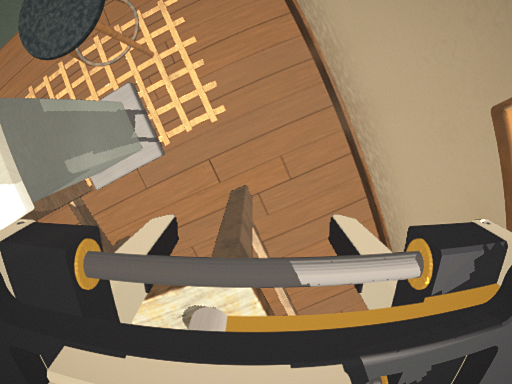

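The call was refused, so I'll give every key in each row.

Emit:
arm_command([
  {"ax":0,"ay":0,"az":-0.56,"dx":0.4,"dy":-1,"dz":0,"hand":255},
  {"ax":0,"ay":0,"az":-0.56,"dx":0.4,"dy":-1,"dz":0,"hand":255},
  {"ax":0,"ay":0,"az":-0.56,"dx":0.4,"dy":-1,"dz":0,"hand":255},
  {"ax":0,"ay":0,"az":-0.56,"dx":0.4,"dy":-1,"dz":0,"hand":255},
])

```text
clock: 0.7
tool_pos: [0.2915, 0.4258, 0.3005]
ee_rot: [0.639, -0.301, 0.641, 0.3]
force: [0.6, -0.2, -0.5]
opening: 0.621
```

Emit:
arm_command([
  {"ax":0,"ay":0,"az":-0.56,"dx":0.4,"dy":-1,"dz":0,"hand":255},
  {"ax":0,"ay":0,"az":-0.56,"dx":0.4,"dy":-1,"dz":0,"hand":255},
  {"ax":0,"ay":0,"az":-0.56,"dx":0.4,"dy":-1,"dz":0,"hand":255},
  {"ax":0,"ay":0,"az":-0.56,"dx":0.4,"dy":-1,"dz":0,"hand":255},
  {"ax":0,"ay":0,"az":-0.56,"dx":0.4,"dy":-1,"dz":0,"hand":255},
  {"ax":0,"ay":0,"az":-0.56,"dx":0.4,"dy":-1,"dz":0,"hand":255},
  {"ax":0,"ay":0,"az":-0.56,"dx":0.4,"dy":-1,"dz":0,"hand":255},
  {"ax":0,"ay":0,"az":-0.56,"dx":0.4,"dy":-1,"dz":0,"hand":255},
  {"ax":0,"ay":0,"az":-0.56,"dx":0.4,"dy":-1,"dz":0,"hand":255},
  {"ax":0,"ay":0,"az":-0.56,"dx":0.4,"dy":-1,"dz":0,"hand":255},
  {"ax":0,"ay":0,"az":-0.56,"dx":0.4,"dy":-1,"dz":0,"hand":255},
  {"ax":0,"ay":0,"az":-0.56,"dx":0.4,"dy":-1,"dz":0,"hand":255},
])

```text
clock: 2.2
tool_pos: [0.4378, 0.053, 0.2995]
ee_rot: [0.706, -0.016, 0.708, 0.016]
force: [0.5, 0.7, 0.7]
opening: 0.007
```

Run:
```python
from h import *
o,M=st();print(M)
cv2.imwrite("pics/wrist2.png",cams.camera('wrist')[:,:,::-1])
```

```text
t 2.2 tcp [0.4378 0.053  0.2995] tip [0.4376 0.053  0.2155] grasp [0.4376 0.053  0.2342] F [0.5433 0.7235 0.6522] op 0.006992870567283738 q [ 0.0041 -0.31    1.9083  0.      1.5463 -0.0416]
turn rows needed [-0.0008 -0.0246 -0.3308]
[[-0.003  -0.0457  0.999 ]
 [ 0.      0.999   0.0457]
 [-1.      0.0002 -0.003 ]]
```

View pics/wrist2.png

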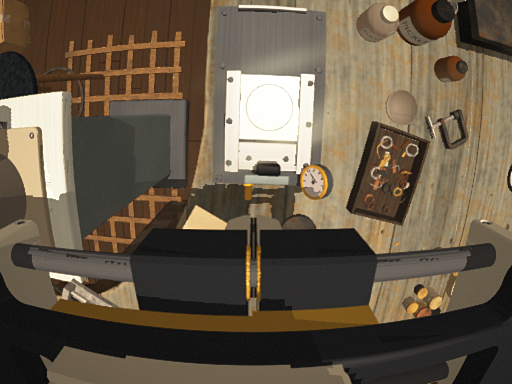

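The wrist image shows the plate circle at (269,107), the tab cap at (267,168) and the gauge at (314,181). The fingers are shut at about (252,250).

Run:
```python
from h import *
m=cams.camera_model('wrist');print(m['T'])
for n,p,z in [('plate',(269.3,107),.064),('tabtop',(267,168),.097),('dl',(220,8),.058),('dr',(325,12),.058),('railTL',(227,70),.069),('railTR',(323,76),.069),('gauge',(314,181),.1)]:
    print(n,onz(fray(m,p),z))
for X in [(.4376,.053,.2155)]: print(proj(m,X,True))
```

```text
[[ 0.9992 -0.0399 -0.0091  0.4365]
 [ 0.0409  0.9692  0.243   0.1162]
 [-0.0008 -0.2431  0.97    0.3805]
 [ 0.      0.      0.      1.    ]]
plate [0.453  0.1259 0.064 ]
tabtop [0.4518 0.0662 0.097 ]
dl [0.3951 0.2373 0.058 ]
dr [0.511  0.2403 0.058 ]
railTL [0.4073 0.1633 0.069 ]
railTR [0.5079 0.1629 0.069 ]
gauge [0.4985 0.0559 0.1   ]
[250.747  224.2156]
```

Emit:
arm_command([
  {"ax":0,"ay":0,"az":-0.33,"dx":0.45,"dy":-0.6,"dz":0,"hand":255},
  {"ax":0,"ay":0,"az":0,"dx":0,"dy":0,"dz":-1,"hand":255},
  {"ax":0,"ay":0,"az":0,"dx":0,"dy":0,"dz":-1,"hand":255},
  {"ax":0,"ay":0,"az":0,"dx":0,"dy":0,"dz":-1,"hand":255},
  {"ax":0,"ay":0,"az":0,"dx":0,"dy":0,"dz":-1,"hand":255},
  {"ax":0,"ay":0,"az":0,"dx":0,"dy":0,"dz":0,"hand":255},
])

```text
clock: 3.0
tool_pos: [0.4523, 0.0305, 0.1765]
ee_rot: [0.707, 0.0, 0.708, -0.002]
force: [-0.3, 0.3, 0.8]
opening: 0.006
```

Run:
```python
from h import *
o,M=st();print(M)
cv2.imwrite("pics/wrist3.png",cams.camera('wrist')[:,:,::-1])
a=cams.camera('scene')[140:310,140:350,::-1];cv2.imwrite('pics/sc3.png',cv2.resize(a,None,fx=3.5,fy=3.5,interpolation=cv2.INTER_CUBIC))
```

```text
t 3.0 tcp [0.4523 0.0305 0.1765] tip [0.4521 0.0303 0.0925] grasp [0.4522 0.0304 0.1112] F [-0.2849  0.3217  0.821 ] op 0.006075360492629214 q [-0.0444 -0.1744  2.0245 -0.0023  1.2931 -0.0413]
turn rows needed [ 0.0176 -0.0141  0.0711]
[[-0.0017  0.0025  1.    ]
 [-0.0021  1.     -0.0025]
 [-1.     -0.0021 -0.0017]]
```

View pics/wrist3.png

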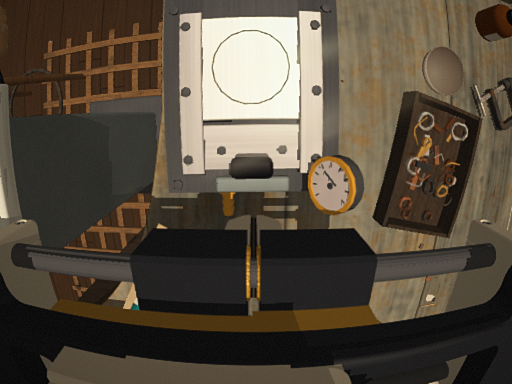

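View pics/sc3.png

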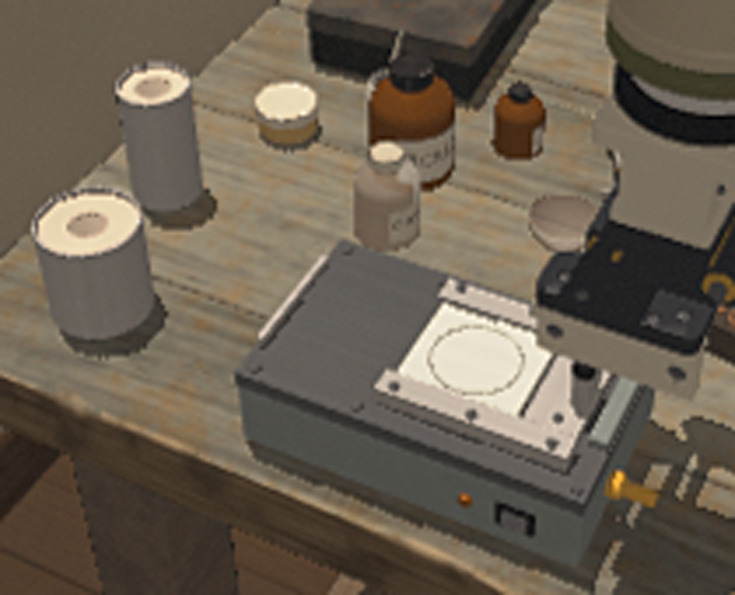

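Emit:
arm_command([
  {"ax":0,"ay":0,"az":0.07,"dx":0,"dy":0,"dz":-0.45,"hand":255},
  {"ax":0,"ay":0,"az":0,"dx":0,"dy":0.7,"dz":0,"hand":255},
  {"ax":0,"ay":0,"az":0,"dx":0,"dy":0.5,"dz":0,"hand":255},
  {"ax":0,"ay":0,"az":0,"dx":0,"dy":0.5,"dz":0,"hand":255},
])

```text
clock: 3.6
tool_pos: [0.4564, 0.081, 0.1685]
ee_rot: [0.71, -0.004, 0.704, 0.0]
force: [-2.6, -5.2, -1.0]
opening: 0.004
```

Run:
```python
from h import *
o,M=st()
cv2.imwrite("pics/wrist4.png",cams.camera('wrist')[:,:,::-1])
```

```text
t 3.6 tcp [0.4564 0.081  0.1685] tip [0.4571 0.0805 0.0845] grasp [0.457  0.0806 0.1032] F [-2.6215 -5.219  -0.9896] op 0.004097781275243612 q [ 0.069  -0.1428  2.0121 -0.0065  1.2635  0.0651]
turn rows needed [0.0467 0.0771 0.0013]
```

View pics/wrist4.png

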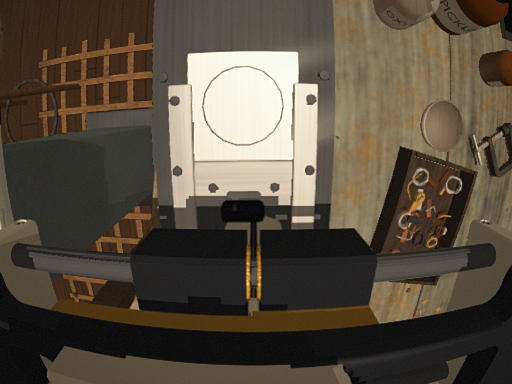

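The plate is sliding: its circle is at (243,105) and the tab at (242,210), with the fingers at (252,225), slightly to +x. I'll keep pushing.

Emit:
arm_command([
  {"ax":0.05,"ay":0.08,"az":0,"dx":-0.12,"dy":0.5,"dz":-0.15,"hand":255},
  {"ax":0,"ay":0,"az":0,"dx":-0.05,"dy":0.5,"dz":0,"hand":255},
  {"ax":0,"ay":0,"az":0,"dx":0,"dy":0.4,"dz":0,"hand":255},
])

```text
clock: 4.03
tool_pos: [0.4528, 0.1235, 0.1651]
ee_rot: [0.708, -0.004, 0.706, 0.001]
force: [-3.6, -7.8, 2.3]
opening: 0.004
```

Run:
```python
from h import *
o,M=st()
```

```text
t 4.025 tcp [0.4528 0.1235 0.1651] tip [0.4531 0.1232 0.0811] grasp [0.4531 0.1233 0.0998] F [-3.6315 -7.8034  2.2704] op 0.0043943089477952255 q [ 0.1592 -0.117   1.9954 -0.0039  1.26    0.1532]
turn rows needed [ 0.0264  0.0319 -0.0107]
```

Emit:
arm_command([
  {"ax":0,"ay":0,"az":0,"dx":0,"dy":0.3,"dz":0,"hand":255},
  {"ax":0,"ay":0,"az":0,"dx":0,"dy":0.25,"dz":0,"hand":255},
])

```text
clock: 4.28
tool_pos: [0.4529, 0.1289, 0.1653]
ee_rot: [0.708, -0.014, 0.706, -0.008]
force: [-3.8, -47.4, 9.8]
opening: 0.004
```

Run:
```python
from h import *
o,M=st()
cv2.imwrite("pics/wrist5.png",cams.camera('wrist')[:,:,::-1])
```

```text
t 4.275 tcp [0.4529 0.1289 0.1653] tip [0.4531 0.1264 0.0813] grasp [0.4531 0.1269 0.1   ] F [ -3.814  -47.3836   9.8474] op 0.004054048309878162 q [ 0.1873 -0.1042  1.9834 -0.0318  1.2665  0.1881]
turn rows needed [ 0.2546  0.0138 -0.0235]
```

View pics/wrist5.png

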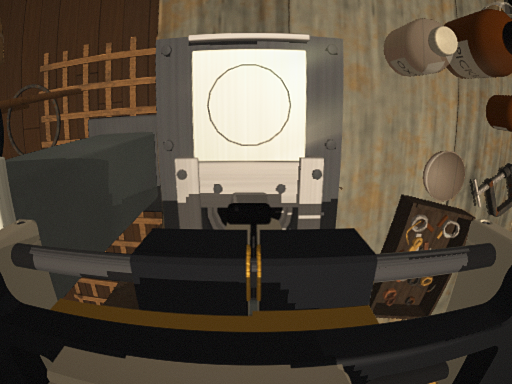

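The slide is at its stop (47 N) and the plate is out, with its circle at (249,105). Now I'll retreat.

Emit:
arm_command([
  {"ax":0,"ay":0,"az":0,"dx":0,"dy":-0.05,"dz":0,"hand":255},
  {"ax":0.1,"ay":0,"az":0,"dx":0,"dy":-0.6,"dz":0,"hand":255},
  {"ax":0.1,"ay":0,"az":0,"dx":0,"dy":-0.7,"dz":0,"hand":255},
  {"ax":0,"ay":0,"az":0,"dx":0,"dy":-0.7,"dz":0,"hand":255},
  {"ax":0,"ay":0,"az":0,"dx":0,"dy":-0.7,"dz":0,"hand":255},
  {"ax":0,"ay":0,"az":0,"dx":0,"dy":-0.7,"dz":0,"hand":255},
  {"ax":0,"ay":0,"az":0,"dx":0,"dy":-0.2,"dz":0,"hand":255},
])

```text
clock: 5.2
tool_pos: [0.4546, 0.0152, 0.1666]
ee_rot: [0.709, -0.007, 0.705, 0.001]
force: [-0.1, 0.3, -1.1]
opening: 0.002
```

Run:
```python
from h import *
o,M=st()
cv2.imwrite("pics/wrist6.png",cams.camera('wrist')[:,:,::-1])
a=cams.camera('scene')[140:310,140:350,::-1];cv2.imwrite('pics/sc6.png',cv2.resize(a,None,fx=3.5,fy=3.5,interpolation=cv2.INTER_CUBIC))
```

```text
t 5.2 tcp [0.4546 0.0152 0.1666] tip [0.4551 0.0145 0.0826] grasp [0.455  0.0146 0.1013] F [-0.0727  0.3049 -1.0958] op 0.0018464798165732576 q [-0.0744 -0.1641  2.0347 -0.0083  1.2644 -0.0831]
turn rows needed [ 0.0697  0.0506 -0.0428]
```

View pics/wrist6.png

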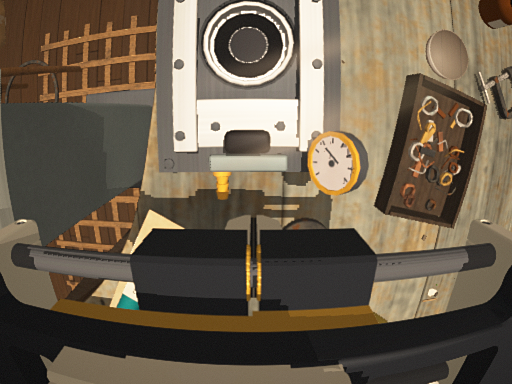

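View pics/sc6.png

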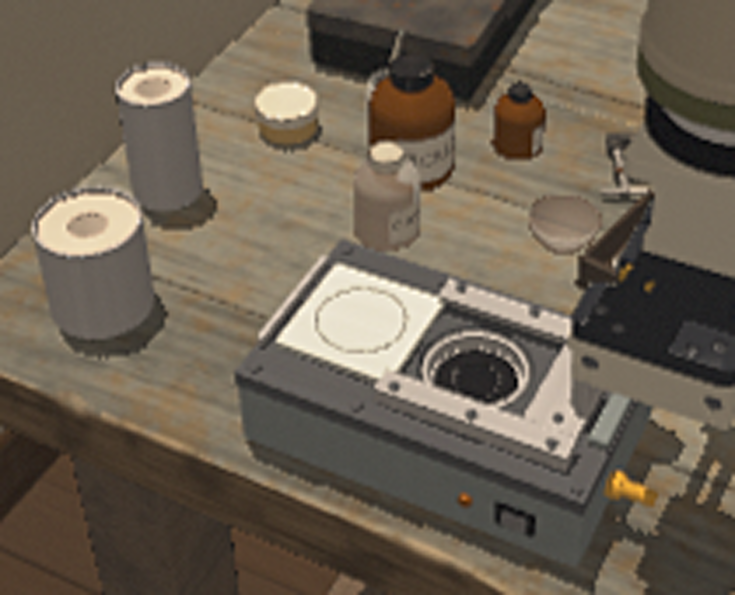

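Emit:
arm_command([
  {"ax":0.07,"ay":0.05,"az":-0.04,"dx":0,"dy":0,"dz":1,"hand":0},
  {"ax":0,"ay":0,"az":0,"dx":0,"dy":0.3,"dz":1,"hand":0},
  {"ax":0,"ay":0,"az":0,"dx":0,"dy":0.5,"dz":0.6,"hand":0},
  {"ax":0,"ay":0,"az":0,"dx":0,"dy":0,"dz":0,"hand":0},
])

```text
clock: 5.8
tool_pos: [0.4539, 0.0436, 0.246]
ee_rot: [0.707, -0.002, 0.708, 0.004]
force: [0.4, -0.1, -0.6]
opening: 0.386
```

Run:
```python
from h import *
o,M=st()
print(repr(cams.camera_model('wrist')['T']))
cv2.imwrite("pics/wrist7.png",cams.camera('wrist')[:,:,::-1])
```

```text
t 5.8 tcp [0.4539 0.0436 0.246 ] tip [0.4538 0.0438 0.162 ] grasp [0.4538 0.0438 0.1807] F [ 0.4444 -0.1485 -0.5876] op 0.38592401760498984 q [-0.0182 -0.2353  1.9452  0.0023  1.4333 -0.0269]
turn rows needed [-0.0194 -0.0125 -0.02  ]
array([[ 1.    , -0.0081, -0.0021,  0.4538],
       [ 0.0084,  0.9711,  0.2387,  0.1093],
       [ 0.0001, -0.2387,  0.9711,  0.3273],
       [ 0.    ,  0.    ,  0.    ,  1.    ]])
```

Emit:
arm_command([
  {"ax":0,"ay":0,"az":0,"dx":0,"dy":1,"dz":0.1,"hand":0},
  {"ax":0,"ay":0,"az":0,"dx":0,"dy":1,"dz":0,"hand":0},
  {"ax":0,"ay":0,"az":0,"dx":0,"dy":0,"dz":0,"hand":0},
])

```text
clock: 6.22
tool_pos: [0.4517, 0.1043, 0.2435]
ee_rot: [0.704, -0.003, 0.71, 0.003]
force: [0.3, -1.0, 0.0]
opening: 0.747
```

Run:
```python
from h import *
o,M=st()
print(repr(cams.camera_model('wrist')['T']))
cv2.imwrite("pics/wrist8.png",cams.camera('wrist')[:,:,::-1])
for n in (7,8):
    a=cv2.imread(f'pics/wrist{n}.png')[30:230,160:380];cv2.imwrite(f'pics/wrist{n}z.png',cv2.resize(a,None,fx=3,fy=3,interpolation=cv2.INTER_CUBIC))
```

```text
t 6.225 tcp [0.4517 0.1043 0.2435] tip [0.4509 0.1044 0.1595] grasp [0.4511 0.1044 0.1782] F [ 0.3369 -0.9549  0.0027] op 0.7470137992049483 q [ 0.1152 -0.2047  1.9237  0.0019  1.4312  0.1063]
turn rows needed [-0.0072 -0.073  -0.0215]
array([[ 0.9999, -0.01  ,  0.0048,  0.4521],
       [ 0.0085,  0.9707,  0.2402,  0.1702],
       [-0.0071, -0.2401,  0.9707,  0.3248],
       [ 0.    ,  0.    ,  0.    ,  1.    ]])
```

View pics/wrist7z.png

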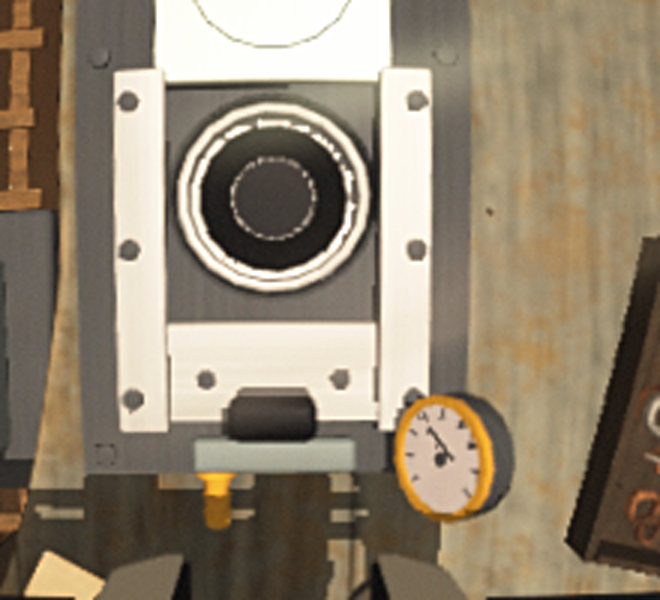

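View pics/wrist8z.png

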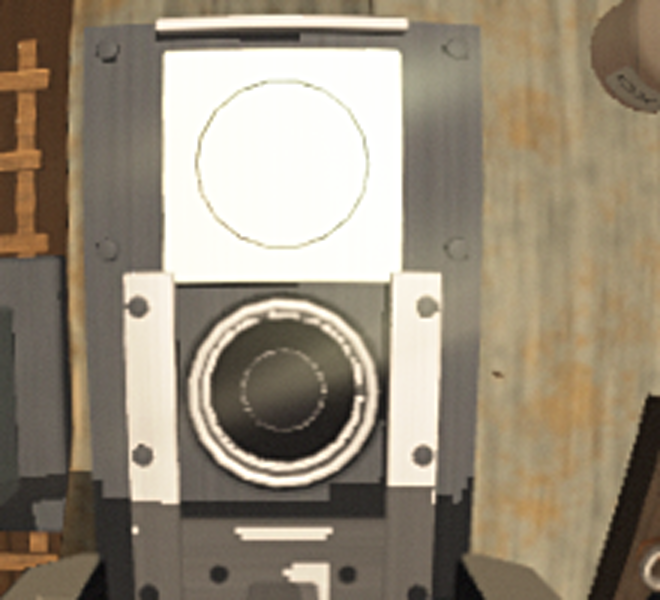

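Run:
```python
from h import *
T7=np.array([[ 1.    , -0.0081, -0.0021,  0.4538],[ 0.0084,  0.9711,  0.2387,  0.1093],[ 0.0001, -0.2387,  0.9711,  0.3273],[0,0,0,1]])
T8=np.array([[ 0.9999, -0.01  ,  0.0048,  0.4521],[ 0.0085,  0.9707,  0.2402,  0.1702],[-0.0071, -0.2401,  0.9707,  0.3248],[0,0,0,1]])
m=cams.camera_model('wrist');f=lambda p:(160+(p[0]+.5)/3-.5,30+(p[1]+.5)/3-.5)
m7=dict(m,T=T7);m8=dict(m,T=T8)
a=fray(m7,f((274.5,197)));b=fray(m8,f((284,390.5)))
print(onz(a,.0565),onz(b,.0565),tri([a,b]))
```

```text
[0.4519 0.1288 0.0565] [0.4517 0.1306 0.0565] (array([0.4518, 0.1294, 0.0485]), [np.float64(0.00011136301787109781), np.float64(0.00011136301787100197)])
```

The well's ring centre is at (251,95) in wrist7 and (254,160) in wrist8. That puts the well at about (0.451,0.130). Now I'll go to the flask.

Emit:
arm_command([
  {"ax":0,"ay":-0.07,"az":-0.02,"dx":0.43,"dy":1,"dz":0,"hand":0},
  {"ax":0,"ay":0,"az":0,"dx":0.43,"dy":1,"dz":0,"hand":0},
  {"ax":0,"ay":0,"az":0,"dx":0.43,"dy":1,"dz":0,"hand":0},
  {"ax":0,"ay":0,"az":0,"dx":0.43,"dy":1,"dz":0,"hand":0},
  {"ax":0,"ay":0,"az":0,"dx":0.43,"dy":1,"dz":0,"hand":0},
  {"ax":0,"ay":0,"az":0,"dx":0.43,"dy":1,"dz":0,"hand":0},
  {"ax":0,"ay":0,"az":0,"dx":0.43,"dy":1,"dz":0,"hand":0},
  {"ax":0,"ay":0,"az":0,"dx":0.43,"dy":1,"dz":0,"hand":0},
  {"ax":0,"ay":0,"az":0,"dx":0,"dy":0,"dz":0,"hand":0},
])

```text
clock: 7.4
tool_pos: [0.5583, 0.339, 0.2336]
ee_rot: [0.703, -0.003, 0.711, -0.004]
force: [-0.3, -0.7, 0.4]
opening: 0.998
```

Run:
```python
from h import *
o,M=st()
print(repr(cams.camera_model('wrist')['T']))
cv2.imwrite("pics/wrist9.png",cams.camera('wrist')[:,:,::-1])
```

```text
t 7.4 tcp [0.5583 0.339  0.2336] tip [0.5574 0.3383 0.1496] grasp [0.5576 0.3385 0.1683] F [-0.3364 -0.6875  0.3963] op 0.9980389645253207 q [ 0.4689  0.3214  1.3953 -0.0035  1.4382  0.4707]
turn rows needed [ 0.0763 -0.0854  0.061 ]
array([[ 1.    , -0.0008,  0.0087,  0.5596],
       [-0.0014,  0.9683,  0.2499,  0.4057],
       [-0.0086, -0.2499,  0.9682,  0.3142],
       [ 0.    ,  0.    ,  0.    ,  1.    ]])
```

View pics/wrist9.png

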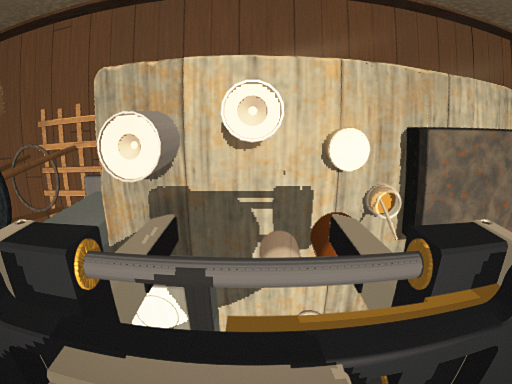

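The slim flask's rim centre is at (252.5,110.5), the wide flask is at (129,146), the pot at (349,149) and the brush jar at (382,202).

Run:
```python
from h import *
m=cams.camera_model('wrist')
for n,p,z in [('slim',(252.5,110.5),.09),('wide',(129,146),.07),('pot',(349,149),.025),('jar',(382,202),.05)]: print(n,onz(fray(m,p),z))
c=fray(m,(222,110.5)),fray(m,(283.5,110.5));print(onz(c[0],.09)-onz(c[1],.09))
t=cams.camera_model('top');print(tri([fray(m,(252.5,110.5)),ray(t,(163.7,210))]))
```

```text
slim [0.5569 0.4066 0.09  ]
wide [0.4483 0.3799 0.07  ]
pot [0.6533 0.3709 0.025 ]
jar [0.6842 0.3225 0.05  ]
[-0.046   0.0001  0.    ]
(array([0.5553, 0.4076, 0.0924]), [np.float64(0.0019461691657419971), np.float64(0.0019461691657418042)])
```

Emit:
arm_command([
  {"ax":0.08,"ay":-0.08,"az":0.06,"dx":0,"dy":0.8,"dz":0,"hand":0},
  {"ax":0,"ay":0,"az":0,"dx":-0.05,"dy":0.8,"dz":0,"hand":0},
  {"ax":0,"ay":0,"az":0,"dx":0,"dy":0.7,"dz":0,"hand":0},
  {"ax":0,"ay":0,"az":0,"dx":0,"dy":0,"dz":-0.5,"hand":0},
  {"ax":0,"ay":0,"az":0,"dx":0,"dy":0,"dz":0,"hand":0},
])

```text
clock: 8.07
tool_pos: [0.556, 0.4058, 0.216]
ee_rot: [0.706, -0.001, 0.708, 0.001]
force: [-0.7, -1.3, -1.5]
opening: 0.997
```

Run:
```python
from h import *
o,M=st()
```

```text
t 8.075 tcp [0.556  0.4058 0.216 ] tip [0.5559 0.4057 0.132 ] grasp [0.5559 0.4057 0.1507] F [-0.736  -1.3449 -1.4503] op 0.9973093864545645 q [0.5559 0.4178 1.3077 0.0002 1.4183 0.5531]
turn rows needed [ 0.0083 -0.0166  0.0274]
```

Emit:
arm_command([
  {"ax":0,"ay":-0.02,"az":0.02,"dx":0,"dy":0.05,"dz":-1,"hand":0},
  {"ax":0,"ay":0,"az":0,"dx":0,"dy":0,"dz":-1,"hand":0},
  {"ax":0,"ay":0,"az":0,"dx":0,"dy":0,"dz":-0.7,"hand":0},
  {"ax":0,"ay":0,"az":0,"dx":0,"dy":0,"dz":0,"hand":0},
])

```text
clock: 8.57
tool_pos: [0.5565, 0.4038, 0.1331]
ee_rot: [0.707, -0.001, 0.707, 0.0]
force: [0.0, 0.2, -1.1]
opening: 1.0
```

Run:
```python
from h import *
o,M=st()
cv2.imwrite("pics/wrist10.png",cams.camera('wrist')[:,:,::-1])
```

```text
t 8.575 tcp [0.5565 0.4038 0.1331] tip [0.5566 0.4037 0.0491] grasp [0.5566 0.4037 0.0678] F [ 0.013   0.1503 -1.073 ] op 0.9998338160254103 q [ 0.5539  0.4882  1.3733 -0.0017  1.2799  0.5519]
turn rows needed [0.0108 0.009  0.0296]
```

View pics/wrist10.png

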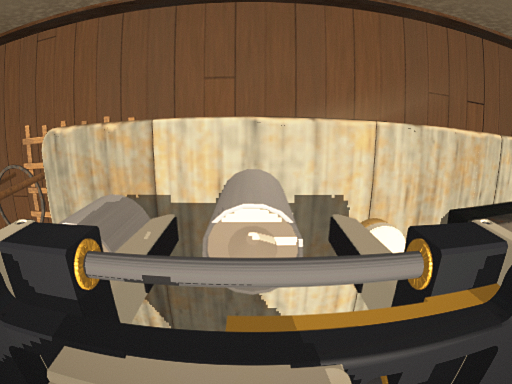

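The flask stands between the fingers at (252,245). I'll trim y and z, then close.

Emit:
arm_command([
  {"ax":0,"ay":0,"az":0,"dx":0,"dy":0.12,"dz":-0.17,"hand":0},
  {"ax":0,"ay":0,"az":0,"dx":0,"dy":0,"dz":0,"hand":255},
  {"ax":0,"ay":0,"az":0,"dx":0,"dy":0,"dz":0,"hand":255},
  {"ax":0,"ay":0,"az":0,"dx":0,"dy":0,"dz":0,"hand":255},
  {"ax":0,"ay":0,"az":0,"dx":0,"dy":0,"dz":0,"hand":255},
  {"ax":0,"ay":0,"az":0,"dx":0,"dy":0,"dz":0,"hand":255},
  {"ax":0,"ay":0,"az":0,"dx":0,"dy":0,"dz":0,"hand":255},
])

```text
clock: 9.5
tool_pos: [0.5588, 0.4096, 0.1342]
ee_rot: [0.71, 0.0, 0.704, 0.002]
force: [-0.2, -0.6, 0.2]
opening: 0.518
```

Run:
```python
from h import *
o,M=st();print(M)
cv2.imwrite("pics/wrist11.png",cams.camera('wrist')[:,:,::-1])
```

```text
t 9.5 tcp [0.5588 0.4096 0.1342] tip [0.5595 0.4099 0.0502] grasp [0.5593 0.4098 0.0689] F [-0.1934 -0.6128  0.221 ] op 0.5182821577511115 q [ 0.5591  0.4942  1.3631 -0.0013  1.2759  0.5566]
turn rows needed [-0.0288  0.0651  0.0262]
[[ 0.0078 -0.0029  1.    ]
 [ 0.0034  1.      0.0028]
 [-1.      0.0034  0.0078]]
```

View pics/wrist11.png

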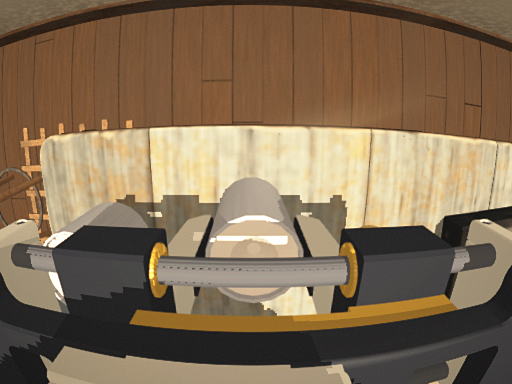

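Gripped; the opening corresponds to 48 mm. Now I'll lift and carry.

Emit:
arm_command([
  {"ax":0,"ay":0,"az":0,"dx":0,"dy":0,"dz":0.6,"hand":255},
  {"ax":0,"ay":0,"az":0,"dx":0,"dy":0,"dz":1,"hand":255},
  {"ax":0,"ay":0,"az":0,"dx":0,"dy":0,"dz":1,"hand":255},
  {"ax":0,"ay":0,"az":0,"dx":0,"dy":0,"dz":1,"hand":255},
  {"ax":0,"ay":0,"az":0,"dx":-0.35,"dy":-0.9,"dz":0,"hand":255},
  {"ax":0,"ay":0,"az":0,"dx":-0.35,"dy":-0.9,"dz":0,"hand":255},
  {"ax":0,"ay":0,"az":0,"dx":-0.35,"dy":-0.9,"dz":0,"hand":255},
])

```text
clock: 10.42
tool_pos: [0.5261, 0.3265, 0.2484]
ee_rot: [0.71, -0.001, 0.704, 0.002]
force: [0.2, 0.3, -3.5]
opening: 0.516
```

Run:
```python
from h import *
o,M=st();print(M)
```

```text
t 10.425 tcp [0.5261 0.3265 0.2484] tip [0.5269 0.3267 0.1644] grasp [0.5267 0.3267 0.1831] F [ 0.1641  0.2802 -3.5388] op 0.5162814528146594 q [ 0.4737  0.2051  1.5047 -0.0021  1.4233  0.4698]
turn rows needed [-0.0169  0.0705  0.0152]
[[ 0.0085 -0.0042  1.    ]
 [ 0.002   1.      0.0042]
 [-1.      0.002   0.0085]]
```

Emit:
arm_command([
  {"ax":0,"ay":0,"az":0,"dx":-0.36,"dy":-0.94,"dz":0,"hand":255},
  {"ax":0,"ay":0,"az":0,"dx":-0.36,"dy":-0.94,"dz":0,"hand":255},
  {"ax":0,"ay":0,"az":0,"dx":-0.36,"dy":-0.94,"dz":0,"hand":255},
  {"ax":0,"ay":0,"az":0,"dx":-0.36,"dy":-0.94,"dz":0,"hand":255},
  {"ax":0,"ay":0,"az":0,"dx":-0.36,"dy":-0.94,"dz":0,"hand":255},
  {"ax":0,"ay":0,"az":0,"dx":-0.36,"dy":-0.94,"dz":0,"hand":255},
  {"ax":0,"ay":0,"az":0,"dx":-0.36,"dy":-0.94,"dz":0,"hand":255},
  {"ax":0,"ay":0,"az":0,"dx":0,"dy":0,"dz":0,"hand":255},
])

```text
clock: 11.42
tool_pos: [0.4474, 0.1204, 0.2548]
ee_rot: [0.712, -0.0, 0.702, 0.001]
force: [-0.3, 1.4, -4.2]
opening: 0.509
```

```bash
cat > look.py <<'E'
import sys
from h import *
n=sys.argv[1]
o,M=st();print(M)
print(repr(cams.camera_model('wrist')['T']))
w=cams.camera('wrist')[:,:,::-1];s=cams.camera('scene')[:,:,::-1];t=cams.camera('top')[:,:,::-1]
cv2.imwrite(f"pics/w{n}.png",w);cv2.imwrite(f"pics/s{n}.png",s);cv2.imwrite(f"pics/t{n}.png",t)
Z=lambda a,r,k:cv2.resize(a[r[0]:r[1],r[2]:r[3]],None,fx=k,fy=k,interpolation=cv2.INTER_CUBIC)
cv2.imwrite(f"pics/sz{n}.png",Z(s,(150,300,200,350),5))if 0 else cv2.imwrite(f"pics/sz{n}.png",Z(s,(150,300,200,350),4))
cv2.imwrite(f"pics/tz{n}.png",Z(t,(190,330,230,400),4))
cv2.imwrite(f"pics/wz{n}.png",Z(w,(100,300,150,350),3))
E
python3 look.py 12
```

```text
t 11.425 tcp [0.4474 0.1204 0.2548] tip [0.4487 0.1205 0.1708] grasp [0.4484 0.1205 0.1895] F [-0.2541  1.4229 -4.2389] op 0.5093209531224607 q [ 0.153  -0.2336  1.9275 -0.0012  1.4328  0.1514]
turn rows needed [-0.0096  0.1236  0.0357]
[[ 0.0148 -0.0017  0.9999]
 [ 0.0011  1.      0.0017]
 [-0.9999  0.0011  0.0148]]
array([[ 0.9999,  0.0023, -0.0164,  0.4464],
       [ 0.0017,  0.9708,  0.2399,  0.1863],
       [ 0.0165, -0.2399,  0.9707,  0.336 ],
       [ 0.    ,  0.    ,  0.    ,  1.    ]])
```

View pics/sz12.png

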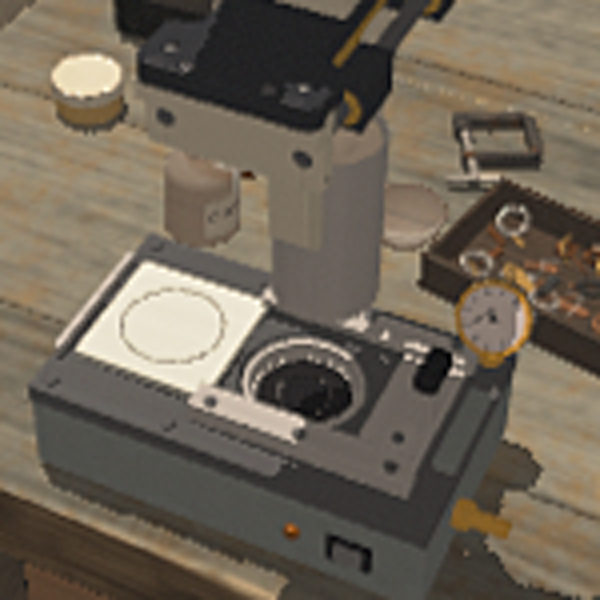

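View pics/tz12.png

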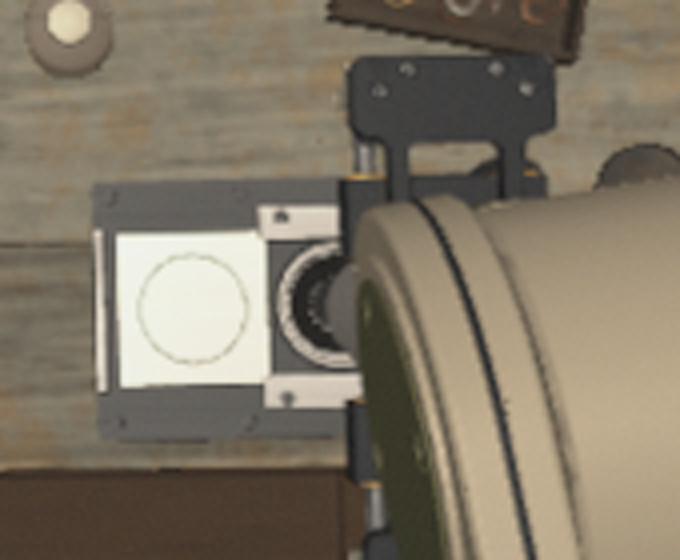

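View pics/wz12.png

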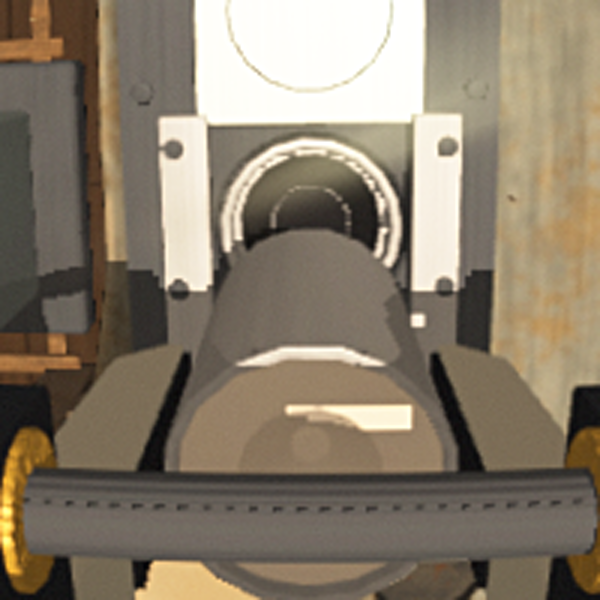

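The wrist view shows the flask's foot edge at (255,176) and the ring's far edge at (254,146), with the ring centred near column 254. The scene view agrees that the flask hovers short of the well in y.

```bash
cat > fit.py <<'E'
from h import *
def pts(m,c,r,z,n=72):
    a=np.linspace(0,2*np.pi,n);return np.array([proj(m,(c[0]+r*np.cos(t),c[1]+r*np.sin(t),z),True) for t in a])
E
python3 - <<'E'
from fit import *
m=cams.camera_model('wrist');f=lambda p:np.array((150+(p[0]+.5)/3-.5,100+(p[1]+.5)/3-.5))
print('foot edge',onz(fray(m,f((315,228))),.1205)-[0,.024,0])
print('ring L,R,T',onz(fray(m,f((221,225))),.0565),onz(fray(m,f((402,225))),.0565),onz(fray(m,f((311.5,137))),.0565))
print('top rim L,R', onz(fray(m,f((170,455))),.2105),onz(fray(m,f((457,455))),.2105),'far',onz(fray(m,f((310,346))),.2105))
# overlay
w=cv2.imread('pics/w12.png');
for c,r,z in [((.4518,.1297),.029,.0565),((.4484,.1205),.024,.1205),((.4484,.1205),.024,.2105),((.4484,.1205),.021,.1175)]:
    for p in pts(m,c,r,z,200): 
        q=tuple(np.round(p).astype(int)); 
        if 0<=q[0]<512 and 0<=q[1]<384: w[q[1],q[0]]=(0,0,255)
cv2.imwrite('pics/ov12.png',cv2.resize(w[100:300,150:350],None,fx=3,fy=3,interpolation=cv2.INTER_NEAREST))
E
```

```text
foot edge [0.452  0.1207 0.1205]
ring L,R,T [0.4233 0.1328 0.0565] [0.4814 0.1328 0.0565] [0.4522 0.161  0.0565]
top rim L,R [0.4274 0.1267 0.2105] [0.4724 0.1265 0.2105] far [0.4492 0.1449 0.2105]
```

View pics/ov12.png

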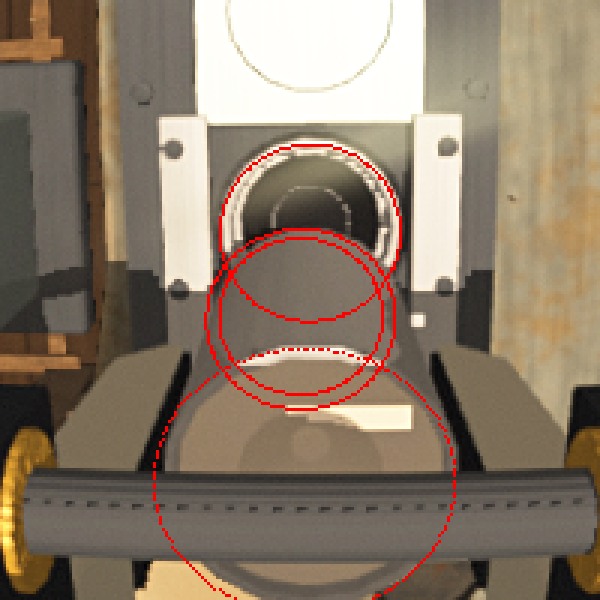

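Emit:
arm_command([
  {"ax":0,"ay":0.06,"az":0,"dx":0.07,"dy":0.35,"dz":0,"hand":255},
  {"ax":0,"ay":0,"az":0,"dx":0,"dy":0,"dz":-0.5,"hand":255},
  {"ax":0,"ay":0,"az":0,"dx":0,"dy":0,"dz":-0.5,"hand":255},
  {"ax":0,"ay":0,"az":0,"dx":0,"dy":0,"dz":0,"hand":255},
])

```text
clock: 12.08
tool_pos: [0.4501, 0.1354, 0.2215]
ee_rot: [0.709, -0.002, 0.705, 0.003]
force: [-0.1, 0.1, -4.3]
opening: 0.511
```

```bash
python3 look.py 13
```

```text
t 12.075 tcp [0.4501 0.1354 0.2215] tip [0.4506 0.1356 0.1375] grasp [0.4505 0.1356 0.1562] F [-0.0561  0.1173 -4.29  ] op 0.5107386716348997 q [ 0.1825 -0.1793  1.9427  0.0011  1.3724  0.1757]
turn rows needed [-0.0177  0.0453 -0.0048]
[[ 0.0054 -0.0066  1.    ]
 [ 0.0021  1.      0.0066]
 [-1.      0.0021  0.0054]]
array([[ 1.    , -0.0047, -0.0084,  0.4496],
       [ 0.0065,  0.971 ,  0.2389,  0.2012],
       [ 0.007 , -0.2389,  0.971 ,  0.3028],
       [ 0.    ,  0.    ,  0.    ,  1.    ]])
```

View pics/sz13.png

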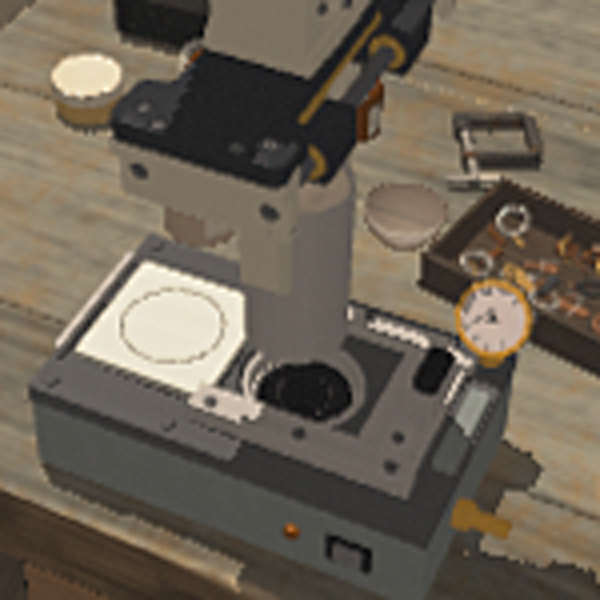

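View pics/wz13.png

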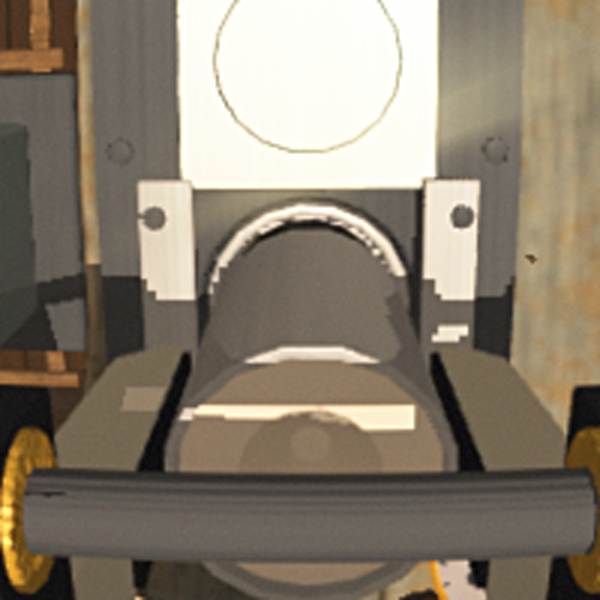

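```bash
cat > m.py <<'E'
from fit import *
import sys
m=cams.camera_model('wrist');f=lambda p:np.array((150+(p[0]+.5)/3-.5,100+(p[1]+.5)/3-.5))
E
python3 - <<'E'
from m import *
for z in (.087,.081): print('foot edge',onz(fray(m,f((311,221))),z)-[0,.024,0])
print('ring T',onz(fray(m,f((309,200))),.0565)-[0,.029,0])
for r in (-.15,):pass
s=cams.camera_model('scene')
g=lambda p:(200+(p[0]+.5)/4-.5,150+(p[1]+.5)/4-.5)
# scene: ring outer L/R and foot L/R
w=cv2.imread('pics/s13.png')
def P(c,r,z):
    a=np.linspace(0,2*np.pi,300);return [proj(s,(c[0]+r*np.cos(t),c[1]+r*np.sin(t),z)) for t in a]
b=cv2.resize(w[150:300,200:350],None,fx=4,fy=4,interpolation=cv2.INTER_CUBIC)
for c,r,z,col in [((.4505,.1300),.029,.0565,(0,0,255)),((.4505,.1356),.024,.090,(0,255,0)),((.4505,.1356),.021,.087,(0,255,0)),((.4505,.1356),.024,.177,(0,255,0))]:
    for p in P(c,r,z):
        q=((p-[200,150]+.5)*4-.5).astype(int)
        if 0<=q[0]<600 and 0<=q[1]<600:b[q[1],q[0]]=col
cv2.imwrite('pics/ovs13.png',b)
E
```

```text
foot edge [0.4532 0.1352 0.087 ]
foot edge [0.4533 0.134  0.081 ]
ring T [0.453  0.1303 0.0565]
```

View pics/ovs13.png

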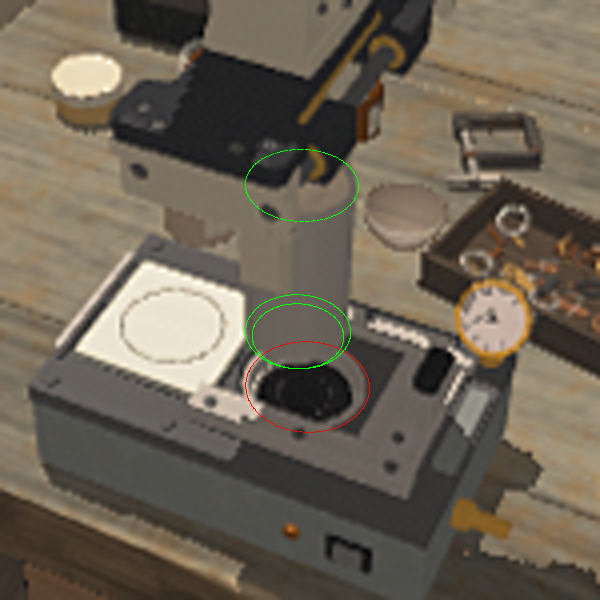

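Both views put the flask about 5 mm too far in +y and centred in x.

Emit:
arm_command([
  {"ax":0,"ay":0,"az":0,"dx":0,"dy":-0.16,"dz":-0.3,"hand":255},
  {"ax":0,"ay":0,"az":0,"dx":0,"dy":0,"dz":-0.35,"hand":255},
  {"ax":0,"ay":0,"az":0,"dx":0,"dy":0,"dz":0,"hand":255},
])

```text
clock: 12.6
tool_pos: [0.4517, 0.13, 0.2037]
ee_rot: [0.711, -0.001, 0.703, 0.003]
force: [-0.9, -0.2, -4.2]
opening: 0.513
```

```bash
python3 look.py 14
```

```text
t 12.6 tcp [0.4517 0.13   0.2037] tip [0.4526 0.1302 0.1197] grasp [0.4524 0.1301 0.1384] F [-0.8621 -0.2108 -4.2352] op 0.5132633610624735 q [ 0.1703 -0.1666  1.9652  0.0012  1.3321  0.1646]
turn rows needed [-0.0246  0.0877  0.0046]
[[ 0.0105 -0.0055  0.9999]
 [ 0.0029  1.      0.0054]
 [-0.9999  0.0029  0.0105]]
array([[ 0.9999, -0.0024, -0.0131,  0.4508],
       [ 0.0054,  0.9712,  0.2381,  0.1956],
       [ 0.0122, -0.2382,  0.9711,  0.2851],
       [ 0.    ,  0.    ,  0.    ,  1.    ]])
```

View pics/sz14.png

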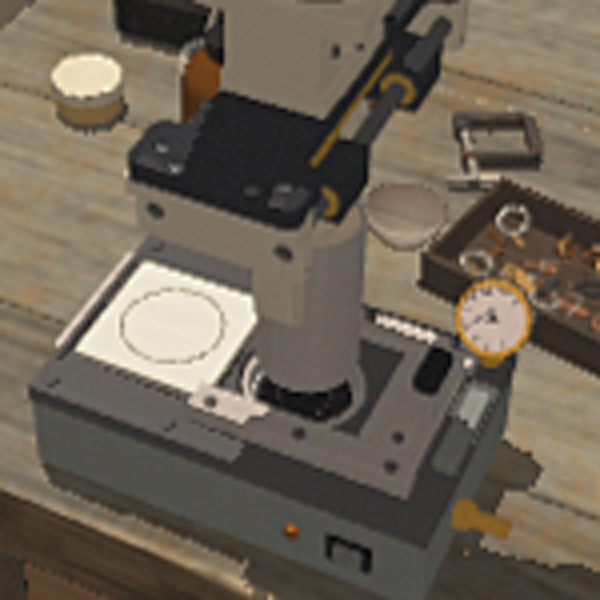

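View pics/wz14.png

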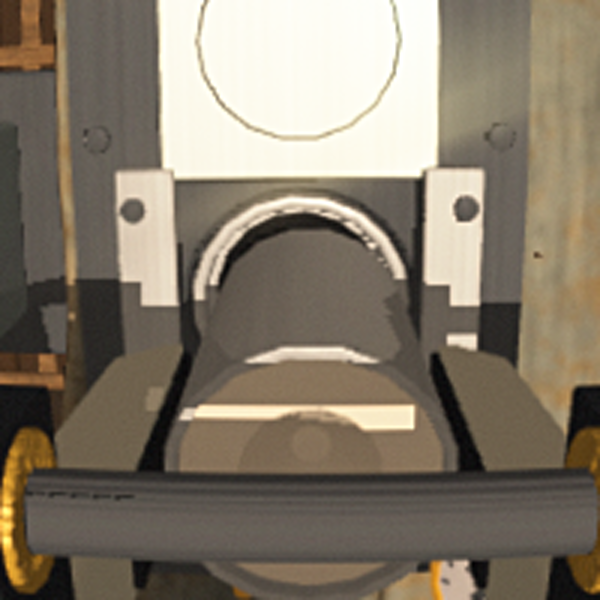

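Run:
```python
from m import *
print('foot edge',onz(fray(m,f((309,228))),.0694)-[0,.024,0])
print('ring T',onz(fray(m,f((301,197))),.0565)-[0,.029,0])
print('ring LR',onz(fray(m,f((193,285))),.0565),onz(fray(m,f((409,285))),.0565))
print('foot LR',onz(fray(m,f((210,300))),.0694),onz(fray(m,f((408,300))),.0694))
s=cams.camera_model('scene')
w=cv2.imread('pics/s14.png')
def P(c,r,z):
    a=np.linspace(0,2*np.pi,300);return [proj(s,(c[0]+r*np.cos(t),c[1]+r*np.sin(t),z)) for t in a]
b=cv2.resize(w[180:280,230:330],None,fx=6,fy=6,interpolation=cv2.INTER_CUBIC)
k=cv2.imread('pics/w14.png')
for c,r,z,col in [((.4505,.1315),.029,.0565,(0,0,255)),((.4505,.1315),.026,.0565,(0,0,255)),((.4524,.1301),.024,.0724,(0,255,0)),((.4524,.1301),.021,.0694,(0,255,0)),((.4524,.1301),.024,.1594,(0,255,0))]:
    for p in P(c,r,z):
        q=((p-[230,180]+.5)*6-.5).astype(int)
        if 0<=q[0]<600 and 0<=q[1]<600:b[q[1],q[0]]=col
cv2.imwrite('pics/ovs14.png',b)
b=cv2.resize(k[100:300,150:350],None,fx=3.5,fy=3.5,interpolation=cv2.INTER_CUBIC)
for c,r,z,col in [((.4525,.1305),.029,.0565,(0,0,255)),((.4525,.1305),.0305,.058,(255,0,255)),((.4524,.1301),.024,.0724,(0,255,0)),((.4524,.1301),.021,.0694,(0,255,0))]:
    for p in pts(m,c,r,z,300):
        q=((p-[150,100]+.5)*3.5-.5).astype(int)
        if 0<=q[0]<700 and 0<=q[1]<700:b[q[1],q[0]]=col
cv2.imwrite('pics/ovw14.png',b[200:600])
```

```text
foot edge [0.4543 0.1285 0.0694]
ring T [0.4524 0.1292 0.0565]
ring LR [0.4235 0.1343 0.0565] [0.4814 0.1344 0.0565]
foot LR [0.4293 0.1338 0.0694] [0.4796 0.1339 0.0694]
```

View pics/ovs14.png

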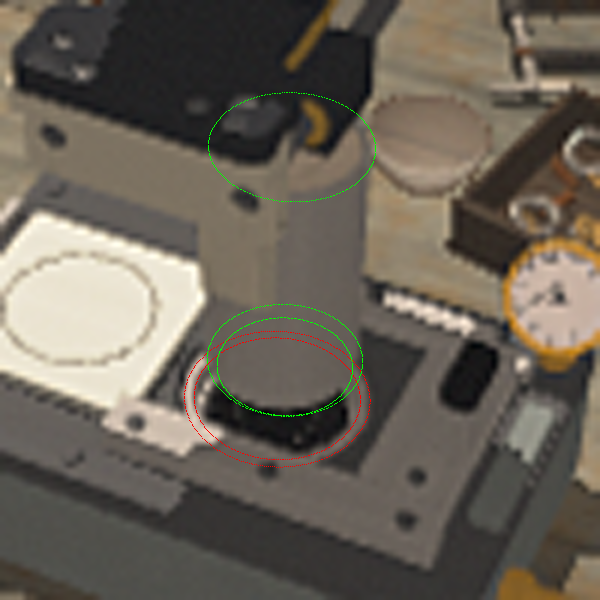

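View pics/ovw14.png

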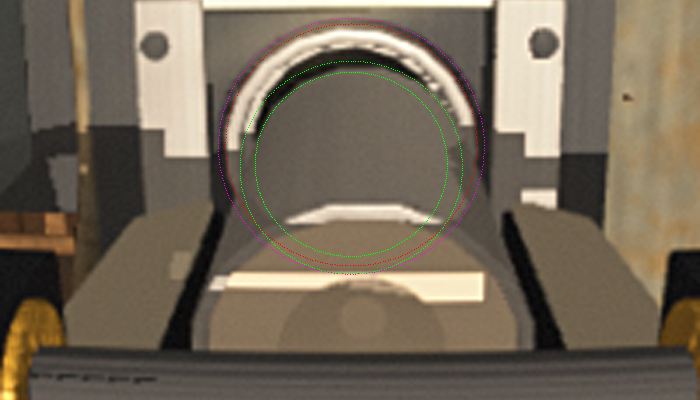

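Both views agree that the flask is about 2 mm to +x and 1 mm to -y of the ring.

Emit:
arm_command([
  {"ax":0,"ay":0.03,"az":0,"dx":-0.06,"dy":0.03,"dz":-0.1,"hand":255},
  {"ax":0,"ay":0,"az":0,"dx":0,"dy":0,"dz":-0.15,"hand":255},
])

```text
clock: 13.0
tool_pos: [0.451, 0.1314, 0.1982]
ee_rot: [0.711, -0.001, 0.703, 0.003]
force: [-0.4, -0.4, -3.9]
opening: 0.515
```

```bash
python3 look.py 15
```

```text
t 13.0 tcp [0.451  0.1314 0.1982] tip [0.4519 0.1317 0.1142] grasp [0.4517 0.1316 0.1329] F [-0.4413 -0.4491 -3.9114] op 0.5145844921659132 q [ 0.1731 -0.1615  1.9713  0.0019  1.3209  0.1668]
turn rows needed [-0.0306  0.0867  0.0018]
[[ 0.0104 -0.0058  0.9999]
 [ 0.0037  1.      0.0058]
 [-0.9999  0.0036  0.0104]]
array([[ 0.9999, -0.0027, -0.0131,  0.4501],
       [ 0.0058,  0.9714,  0.2374,  0.197 ],
       [ 0.0121, -0.2375,  0.9713,  0.2796],
       [ 0.    ,  0.    ,  0.    ,  1.    ]])
```

View pics/wz15.png

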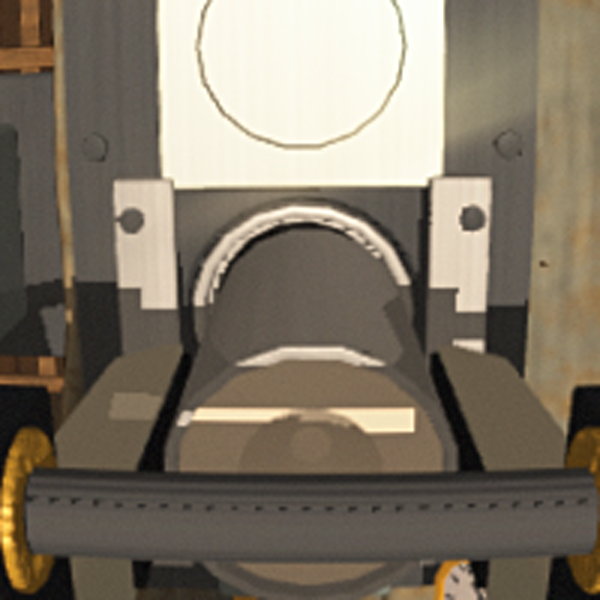

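View pics/sz15.png

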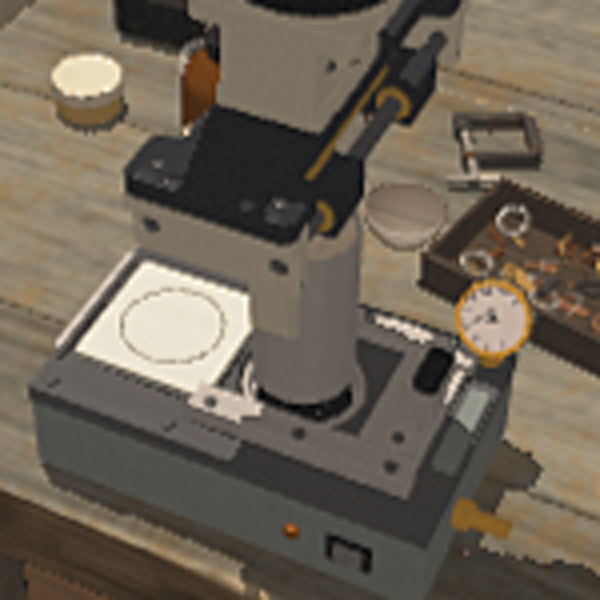

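Run:
```python
from m import *
print('foot edge',onz(fray(m,f((308,226))),.064)-[0,.024,0], 'chamfer', onz(fray(m,f((308,226))),.067)-[0,.024,0])
print('ring T',onz(fray(m,f((302,205))),.0565)-[0,.029,0])
print('ring LR',onz(fray(m,f((194,285))),.0565),onz(fray(m,f((411,285))),.0565))
```

```text
foot edge [0.452  0.1304 0.064 ] chamfer [0.4519 0.131  0.067 ]
ring T [0.4505 0.1293 0.0565]
ring LR [0.4225 0.1373 0.0565] [0.4789 0.1374 0.0565]
```

Emit:
arm_command([
  {"ax":0,"ay":0.05,"az":0,"dx":-0.01,"dy":-0.04,"dz":-0.15,"hand":255},
  {"ax":0,"ay":0,"az":0,"dx":0,"dy":0,"dz":-0.25,"hand":255},
  {"ax":0,"ay":0,"az":0,"dx":0,"dy":0,"dz":-0.2,"hand":255},
])

```text
clock: 13.52
tool_pos: [0.4509, 0.1301, 0.1795]
ee_rot: [0.709, -0.001, 0.706, 0.003]
force: [-3.1, 0.0, 4.2]
opening: 0.512
```

```bash
python3 look.py 16
```

```text
t 13.525 tcp [0.4509 0.1301 0.1795] tip [0.4512 0.1304 0.0955] grasp [0.4512 0.1303 0.1142] F [-3.052   0.0448  4.2365] op 0.5120077199668835 q [ 0.1697 -0.1369  1.9853  0.0031  1.2884  0.1631]
turn rows needed [-0.0314  0.0352  0.002 ]
[[ 0.0042 -0.0058  1.    ]
 [ 0.0038  1.      0.0058]
 [-1.      0.0037  0.0042]]
array([[ 1.    , -0.0042, -0.0071,  0.4505],
       [ 0.0057,  0.9714,  0.2373,  0.1957],
       [ 0.0059, -0.2374,  0.9714,  0.2609],
       [ 0.    ,  0.    ,  0.    ,  1.    ]])
```

View pics/wz16.png

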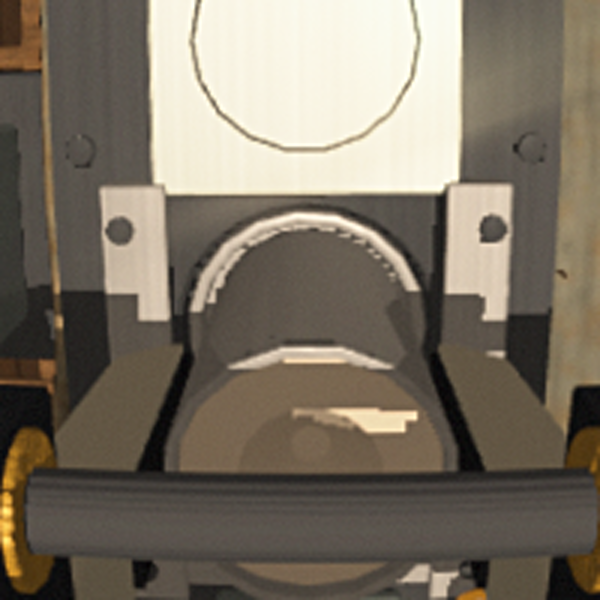

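View pics/sz16.png

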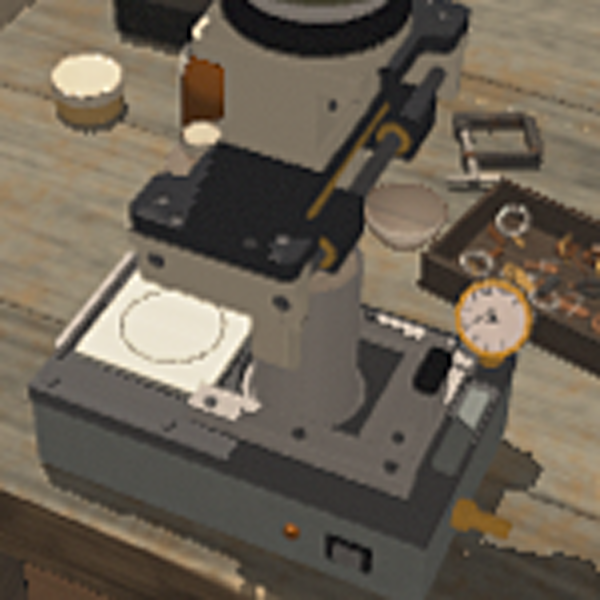

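The flask is seated in the ring and the spring is starting to take load (force z went from -3.9 to +4.2). I'll press down.

Emit:
arm_command([
  {"ax":0,"ay":0,"az":0,"dx":-0.03,"dy":0,"dz":-0.12,"hand":255},
  {"ax":0,"ay":0,"az":0,"dx":0,"dy":0,"dz":-0.15,"hand":255},
  {"ax":0,"ay":0,"az":0,"dx":0,"dy":0,"dz":-0.15,"hand":255},
])

```text
clock: 14.05
tool_pos: [0.4508, 0.1302, 0.1696]
ee_rot: [0.709, -0.001, 0.705, 0.003]
force: [-8.1, -1.6, 31.1]
opening: 0.517
```

```bash
python3 -c "
from h import *
st()"
```

```text
t 14.05 tcp [0.4508 0.1302 0.1696] tip [0.4514 0.1305 0.0856] grasp [0.4512 0.1305 0.1043] F [-8.0993 -1.6226 31.06  ] op 0.5169209777768099 q [ 0.1703 -0.1268  1.9954  0.0027  1.2659  0.1634]
turn rows needed [-0.031   0.0542 -0.0005]
```

```bash
python3 look.py 17
```

```text
t 14.05 tcp [0.4508 0.1302 0.1696] tip [0.4514 0.1305 0.0856] grasp [0.4512 0.1305 0.1043] F [-8.0993 -1.6226 31.06  ] op 0.5169209777768099 q [ 0.1703 -0.1268  1.9954  0.0027  1.2659  0.1634]
turn rows needed [-0.031   0.0542 -0.0005]
[[ 0.0065 -0.0061  1.    ]
 [ 0.0037  1.      0.006 ]
 [-1.      0.0037  0.0065]]
array([[ 0.9999, -0.0039, -0.0094,  0.4502],
       [ 0.006 ,  0.9714,  0.2374,  0.1958],
       [ 0.0082, -0.2374,  0.9714,  0.2511],
       [ 0.    ,  0.    ,  0.    ,  1.    ]])
```

View pics/wz17.png

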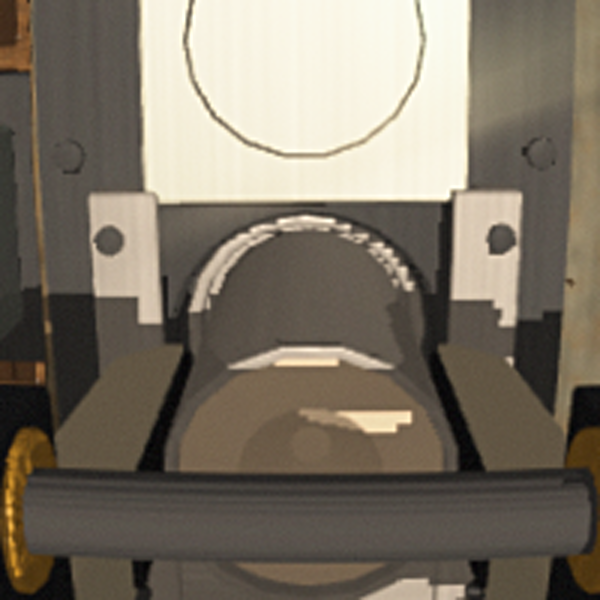

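View pics/sz17.png

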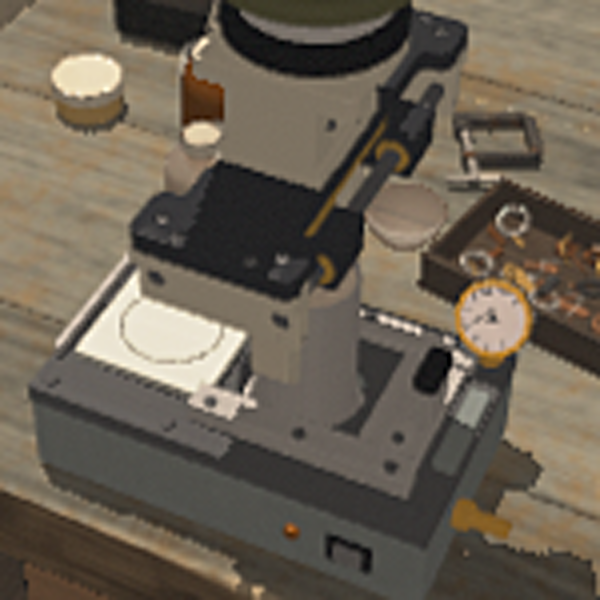

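The ring has visibly sunk and the flask rim has not moved in the wrist image (row about 346), so there was no slip. I'll hold with a slight push and relieve the side force.

Emit:
arm_command([
  {"ax":0,"ay":0,"az":0,"dx":-0.03,"dy":-0.01,"dz":-0.1,"hand":255},
  {"ax":0,"ay":0,"az":0,"dx":0,"dy":0,"dz":-0.1,"hand":255},
  {"ax":0,"ay":0,"az":0,"dx":0,"dy":0,"dz":-0.1,"hand":255},
])

```text
clock: 14.58
tool_pos: [0.4512, 0.1307, 0.1694]
ee_rot: [0.71, -0.001, 0.704, 0.004]
force: [-17.1, -3.9, 31.5]
opening: 0.516
```

```bash
python3 look.py 18; python3 -c "
from h import *
st()"
```

```text
t 14.575 tcp [0.4512 0.1307 0.1694] tip [0.452  0.1311 0.0854] grasp [0.4518 0.131  0.1041] F [-17.1254  -3.9463  31.466 ] op 0.5159373683459663 q [ 0.1708 -0.1271  1.9961  0.0031  1.2631  0.163 ]
turn rows needed [-0.038   0.0736 -0.0069]
[[ 0.0088 -0.0069  0.9999]
 [ 0.0046  1.      0.0068]
 [-1.      0.0045  0.0089]]
array([[ 0.9999, -0.0041, -0.0118,  0.4504],
       [ 0.0068,  0.9716,  0.2366,  0.1962],
       [ 0.0105, -0.2366,  0.9715,  0.2509],
       [ 0.    ,  0.    ,  0.    ,  1.    ]])
t 14.725 tcp [0.4512 0.1306 0.1694] tip [0.4519 0.131  0.0854] grasp [0.4518 0.1309 0.1041] F [-16.4002  -3.254   31.2149] op 0.5168839362192181 q [ 0.1708 -0.1272  1.9962  0.0031  1.2631  0.163 ]
turn rows needed [-0.0375  0.0735 -0.0069]
```

View pics/wz18.png

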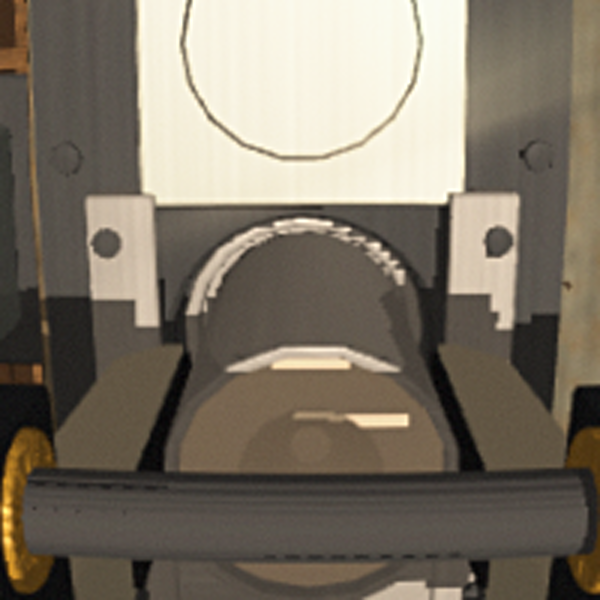

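View pics/s18.png

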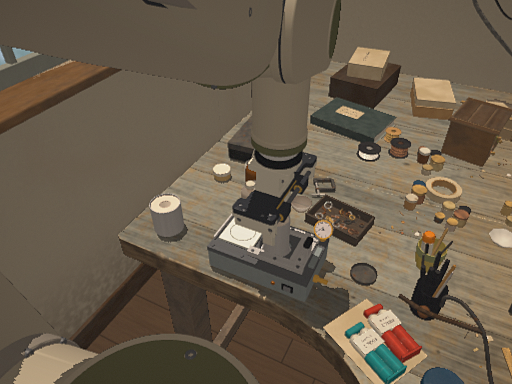

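The side force has grown to -17 N in x and the flask sits toward the +x wall, where the crescent is wider on the left. I'll move it back about 1.5–2 mm while keeping the push.

Emit:
arm_command([
  {"ax":0,"ay":0.02,"az":0,"dx":-0.08,"dy":-0.02,"dz":-0.08,"hand":255},
  {"ax":0,"ay":0,"az":0,"dx":-0.04,"dy":-0.01,"dz":-0.08,"hand":255},
])

```text
clock: 14.98
tool_pos: [0.4503, 0.1302, 0.1695]
ee_rot: [0.712, -0.0, 0.702, 0.004]
force: [-6.6, -0.9, 17.3]
opening: 0.517
```

```bash
python3 look.py 19; python3 -c "
from h import *
st()"
```

```text
t 14.975 tcp [0.4503 0.1302 0.1695] tip [0.4515 0.1307 0.0855] grasp [0.4512 0.1306 0.1042] F [-6.613  -0.9282 17.3107] op 0.517296447582401 q [ 0.17   -0.1346  2.0028  0.0034  1.2587  0.162 ]
turn rows needed [-0.0472  0.1162 -0.008 ]
[[ 0.0139 -0.007   0.9999]
 [ 0.0057  1.      0.0069]
 [-0.9999  0.0056  0.014 ]]
array([[ 0.9999, -0.0031, -0.0168,  0.449 ],
       [ 0.0069,  0.9719,  0.2355,  0.1957],
       [ 0.0156, -0.2356,  0.9717,  0.2511],
       [ 0.    ,  0.    ,  0.    ,  1.    ]])
t 15.125 tcp [0.4503 0.1302 0.1695] tip [0.4514 0.1307 0.0855] grasp [0.4512 0.1306 0.1042] F [-5.4075 -1.0508 17.0525] op 0.5110364907471585 q [ 0.1701 -0.1346  2.0027  0.0034  1.2589  0.162 ]
turn rows needed [-0.0469  0.1154 -0.0089]
```

View pics/wz19.png

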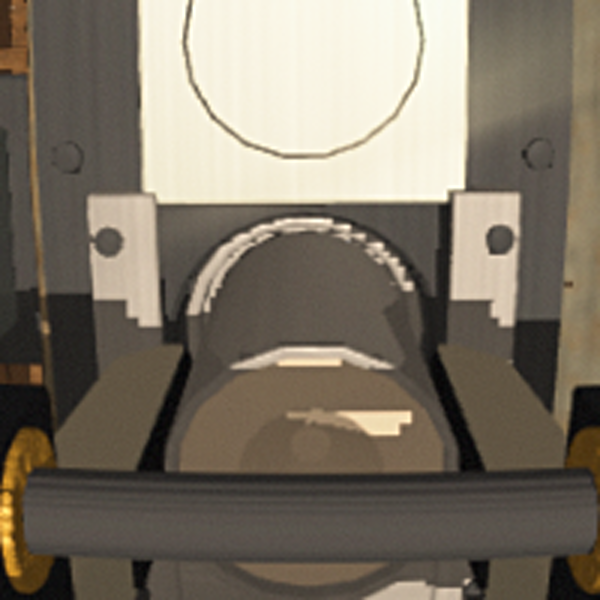

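```bash
python3 -c "
from bench import workorder
print(workorder.job_done())
from h import *
st()"
```

```text
the job is handed in; nothing more can be done
None
the job is handed in; nothing more can be done
```

I handed the job in at about 15.1 s of the 48 s allowed; no verdict came back.

**What I did:** I pushed the slide by its tab to its stop, where the push force jumped to 47 N, and the plate ended up on the side shelf. The slide sprang back when I withdrew. I then picked up the slim flask, lined it up with the ring, set it in and pressed it down to its stop. The gripper was still holding and pressing it when I handed in.

**What the last checks showed:**
- **Depth:** the flask foot sits about 35 mm above the bench, which means the ring is down its full 12 mm. The hand stopped sinking, and it felt about 17 N upward. That is more than the roughly 10.5 N expected from the spring alone, so the ring is at its stop.
- **Grip and tilt:** the flask did not slip in the grip, and its tilt is roughly 0.01 rad.
- **Plate and slide:** the plate was on the shelf in the last wrist picture. The slide was last clearly seen back at rest just before I fetched the flask.
- **Other objects:** I never went near the wide flask, the lidded pot or the brush jar. The wide flask and pot look unmoved in the last full scene picture; I did not check the brush jar at the end.

**What disagreed or went wrong:**
- **Camera positions:** the three cameras differed by 3 to 5 mm on where the well is, so I aligned the flask to the ring within single pictures.
- **Side force:** it rose to 17 N while pressing. I moved the flask back, and about 5 N remained at the end. The flask may still sit up to about 2 mm off the well's axis, within the 4 mm allowed.
- **Refused move:** my first move call was rejected because some keys were missing, and it had no effect.

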